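# Hold the sample station's cover at the inspection mark

## Task

Inspect the sample station: first push the release plunger on the small grey box fully down with the cover still shut, then take the cover by its bar handle and swing it up until the pointer at its side lines up with the rider clamped on the quadrant. The cover falls shut if let go, so finish while holding it steadily at the mark; leave the rider where it is set and do not shift anything else on the bench.

Things in the scene. Friction and masses are not known exactly. Their poses are not given: they have to be found in the camera images.
- machine: The sample station, fixed to the bench: a white open-topped housing 240 (x) x 260 (y) x 100 mm high with a tube rack inside, and a 125 mm high rear body behind it (to 182 mm behind the origin). Origin: centre of its underside; own x points from its front to its rear, y to its left, z up; it stands at a yaw within about 0.3 rad.
- hinge (a point): Middle of the cover's hinge line, which runs along the machine's y axis at the rear of the housing, 115 mm behind the machine's origin and 102 mm above the bench.
- cover (a joint): Angle of the cover (rad): 0 lying shut, grows as the front edge rises, up to 1.4. The cover is a white plastic plate 232 x 260 x 10 mm, about 0.3 to 0.7 kg, hinged at its rear (+x) edge; its hinge is free and it falls shut when let go. It takes roughly 1.5 to 4 N at the handle to lift.
- handle (a point): Centre of the cover's bar handle: a level round steel bar, 12 mm thick, parallel to the hinge, 108 mm free between two posts of the same thickness. It stands near the front edge, 205 mm from the hinge along the cover and 50 mm out from the hinge line square to it (clear gap between bar and cover 34 mm). Shut, it is 152 mm above the bench. A gripper that closes square to the bar can keep pointing down while the bar turns between its pads.
- pointer (a point): Tip of the cover's pointer: a small dark steel strip 5 mm thick sticking out at the cover's left (+y) side, tip 170 mm from the hinge; it goes up and down with the cover, along the inside of the quadrant.
- rider_tip (a point): Tip of the rider, the dark steel block (34 x 16 x 20 mm with a small round screw) clamped on the curved aluminium quadrant that stands up at the left (+y) side of the station; it marks the wanted cover angle. Rider and quadrant are centred on the hinge; when the cover is at the marked angle this point and pointer coincide.
- rider (a joint): Angle of the rider on the quadrant (rad), measured as the cover's: the cover is at the mark when cover equals it. Set anywhere from 0.4 to 0.9; stays put unless knocked.
- release_box: The release station, fixed to the bench to the left or right of the sample station: a grey box 90 x 90 x 60 mm with a steel collar and the plunger on top. Origin: centre of its underside, z up.
- plunger_top (a point): Centre of the top of the release plunger, a grey mushroom button 40 mm across; 98 mm above the bench when up. It is pushed straight down.
- plunger (a joint): How far the plunger is pushed down (m): 0 up, 0.015 fully down. Its spring gives about 2 N at the start and 6.5 N fully down, and brings it back up when let go.
- mixer: Bystander, fixed, on the other side of the station from the release box: tube mixer, round white body 100 mm across and 55 mm high with a black rubber cup, 94 mm high in all. Origin under its centre.
- keyboard: Bystander, loose: keyboard 140 x 420 x 22 mm. Origin under its centre.
- mouse: Bystander, loose: computer mouse 105 x 60 x 34 mm. Origin under its centre.
- tube_rack: Bystander, loose: white rack 100 x 200 x 45 mm with capped tubes to 96 mm high. Origin under its centre.
- jar: Bystander, loose: specimen jar, 60 mm across, 65 mm high, in front of the station. Origin under its centre.
- tip_box: Bystander, loose: grey pipette-tip box 85 x 120 x 56 mm, in front of the station. Origin under its centre.
- bottle: Bystander, loose: bottle 70 mm across, 170 mm high. Origin under its centre.
- glove_box: Bystander, loose: cardboard glove box 120 x 240 x 82 mm. Origin under its centre.

How it is judged:
By the outcome, as a careful person would: the job done as asked, in the order asked, and still so for the second after the job is handed in, while the arm keeps its last pose, push and grip.
It also fails if it takes over 53 s, if anything falls off the work surface, if the arm or the gripper's body presses on something with over 40 N, if the wrist force passes 120 N, or if a joint passes its speed limit or range.

## Robot

A 7-joint arm with a two-finger parallel gripper is mounted at the origin on the work surface. World frame = base frame: x ahead of the robot, y to its left, z up, the work surface at z = 0. Lengths are in m, angles in rad, forces in N, time in s.
With the tool pointing down it reaches from about 0.425 to 0.925 m from the base axis. Payload 6.8 kg.
Tool frame: the origin (TCP) lies at the very end of the fingers, on their centre line; the grasp point (between the pads) lies 19 mm behind it; z points along the fingers, y is the direction in which the jaws open and shut (so a half turn about z gives the same grasp; the last joint's range is limited). The gripper opens to 85 mm and grips with 20 to 120 N. Pads are 22 mm wide; open, the fingers measure 114 mm over their backs; the gripper's body (76 mm by 85 mm) begins 54 mm behind the grasp point. The pads swing forward as they close: fully open they stand 13 mm farther back than shut.
Start: joints at [1.106, 0.477, 0.022, 1.555, -0.011, 1.109, -0.083], TCP at [0.236, -0.633, 0.194] pointing down, gripper open.
Joint ranges: [-2.96, 2.96], [-0.34, 2.1], [-1.41, 1.46], [0.24, 2.44], [-1.37, 4.51], [0.17, 1.92], [-2.96, 2.96]. Speed limits (rad/s): [2.39, 2.39, 3.14, 3.14, 3.14, 3.14, 3.14].

## Interface

Orientations are given as a rotation vector (axis times angle).
In Python, from bench import monitor, viewer, job gives the robot as it stands. The module is installed in compiled form; this text tells all that it offers.
- The arm moves only by the tool drive_tool, never from a script. Its argument "commands" is a list of rows, each an object with "linear": the shift along the tool's x, y, z in m, a list of three; "dr": the turn, a rotation vector about the tool's x, y, z in degrees, a list of three; "jaw": the closure, from 0 (fully open) to 1 (shut). A call has 1 to 8 rows; each row shifts and turns the pose as measured when the row begins, along the tool's axes as they then stand; what a row does not reach is not made up. A row lasts 1/8 s, in which the tool goes at most 62.5 mm and 10.7 degrees, less where a joint would pass 70% of its speed; a pose out of reach is approached as far as the arm can. A call is refused whole if a number of a shift passes 0.0625 or a number of a turn 10.7, either way. A call with a gripper value outside its range is refused whole. The fingers move at their own pace and stop on an object; "force" is the grip in N (left out, the last holds). Time passes only in rows, so rows that do not move let the fingers close. It gives the time, the measured TCP pose, the force and the opening at its end, in the units of the state.
- monitor.get_obs(): the state, without advancing time (a new reading comes with each control period).
- viewer.grab_frame(name): name is "scene" or "top" or "wrist"; returns the picture (384x512x3 uint8, red, green, blue); there is no depth.
- viewer.calibration(name): a dict with "K" (3x3 intrinsics, pixels), "k1" (the pictures are not rectified: a ray, as slopes to the right and down, at radius r is drawn at 1 + k1 r^2 times it, then the intrinsics apply), "R" (3x3) and "t" (3): a world point X has camera coordinates R X + t. Camera axes: x right, y down, z forward; pixel columns grow to the right and rows downward; lengths in m; the calibration is good to about 2 mm. A picture is of the moment at which its call begins: read the wrist's pose just before it. calibration takes no time and is no camera call; for the wrist camera it gives the pose at the moment of the call.
- job.hand_in(): hands the job in, once; it reports no verdict.
The state is a dict: "clock": time; "joints": joint angles; "qvel": joint speeds; "tau": joint torques, N m; "tcp_pos": TCP position; "orientation": TCP orientation; "contact_force": force on the tool from outside, world axes, zero at the start; "moment": the same for the moment, N m; "grip_width": finger opening in m.
Only numpy, scipy, OpenCV 4.12 (cv2) and the standard library are available. Lean on these libraries where they do the work, as an engineer would, in place of code of your own. Each camera call takes 0.05 s, during which the arm holds its last target.

## Working session

There is one attempt and no reset: what is moved stays moved. The work goes in short steps, Python scripts to look and compute and a tool call to move; the robot and the scene stay as the last step left them, time stands still between calls to the robot, and variables do not carry over. Pictures are saved under pics/ and viewed, and the job is handed in when it is done.

Besides the shell and the picture viewer there is one more tool, called after "Request:" in YAML: its name, and indented under it one key for each argument. drive_tool: Moves the arm, as the interface text tells. Its arguments: {"type":"object","properties":{"commands":{"type":"array"},"force":{"type":"number"}},"required":["commands"]}

```bash
mkdir -p pics; python3 - <<'E'
from bench import monitor, viewer
import cv2
o=monitor.get_obs();print({k:o[k] for k in o})
for n in("scene","top"):
    f=viewer.grab_frame(n);cv2.imwrite(f"pics/{n}0.png",f[:,:,::-1]);c=viewer.calibration(n);print(n,c)
E
```

```text
{'clock': 0.0, 'joints': array([ 1.10587752,  0.4777872 ,  0.02234614,  1.55643975, -0.01146164,
        1.10932133, -0.08307203]), 'qvel': array([ 1.19852537e-03, -6.34669224e-04, -1.69561345e-03,  3.35671450e-04,
        7.03956742e-05, -7.24833594e-04,  1.79737048e-03]), 'tau': array([ 1.79745521e-04, -5.96456695e+01,  1.60764646e+00, -2.81197786e+01,
        1.23492029e-02,  9.44642583e-03,  1.43597390e-05]), 'tcp_pos': array([ 0.2355093 , -0.63187762,  0.19263952]), 'orientation': array([-3.08997791e+00, -5.57303123e-01,  7.73672385e-04]), 'contact_force': array([ 0.24349586, -0.28614765,  0.26492575]), 'moment': array([-0.03409133, -0.01100186, -0.00470088]), 'grip_width': 0.08528438490002174}
scene {'K': array([[389.33082215,   0.        , 250.36833054],
       [  0.        , 389.33082215, 193.06973832],
       [  0.        ,   0.        ,   1.        ]]), 'k1': -0.06749386034669444, 'R': array([[ 0.16357816,  0.9862807 ,  0.0221939 ],
       [ 0.56910377, -0.07596388, -0.81874928],
       [-0.80583068,  0.14656013, -0.57372209]]), 't': array([-0.11093331, -0.22792327,  1.76856964])}
top {'K': array([[445.90476008,   0.        , 252.43092346],
       [  0.        , 445.90476008, 192.22982737],
       [  0.        ,   0.        ,   1.        ]]), 'k1': -0.15472674827998878, 'R': array([[-0.00527781, -0.99996704, -0.00616989],
       [-0.98196473,  0.00634868, -0.18895757],
       [ 0.18899052,  0.00506133, -0.98196587]]), 't': array([0.0027344 , 0.55666433, 1.85226646])}
```

View pics/scene0.png

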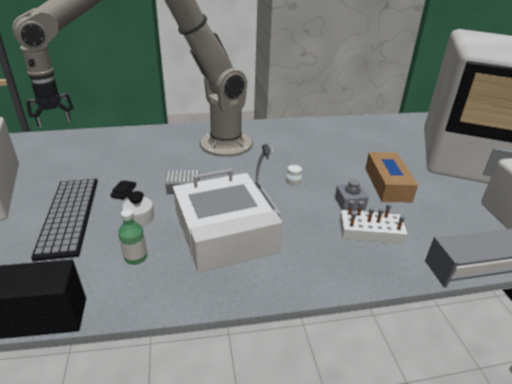

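View pics/top0.png

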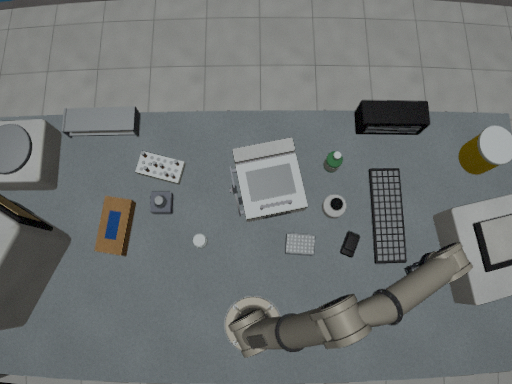

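The scene camera looks at the machine from behind. In the top view the machine is at about (270,180), the release box at (160,202) on the +y side, and the quadrant at about (237,190). I'll enlarge these areas next.

```bash
cat > h.py <<'E'
import numpy as np, cv2
from bench import viewer
def ray(c,u,v):
    K=c['K'];p=cv2.undistortPoints(np.array([[[u,v]]],float),K,np.array([c['k1'],0,0,0,0]))[0,0]
    d=c['R'].T@np.array([p[0],p[1],1]);o=-c['R'].T@c['t'];return o,d/np.linalg.norm(d)
def onz(c,u,v,z):
    o,d=ray(c,u,v);return o+d*(z-o[2])/d[2]
def proj(c,X):
    p,_=cv2.projectPoints(np.array(X,float).reshape(-1,3),cv2.Rodrigues(c['R'])[0],c['t'],c['K'],np.array([c['k1'],0,0,0,0]));return p[:,0]
E
python3 - <<'E'
import cv2
t=cv2.imread('pics/top0.png');s=cv2.imread('pics/scene0.png')
cv2.imwrite('pics/t1.png',cv2.resize(t[125:245,135:335],(800,480),interpolation=2))
cv2.imwrite('pics/s1.png',cv2.resize(s[130:270,160:300],(600,600),interpolation=2))
E
```

```text
(no output)
```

View pics/t1.png

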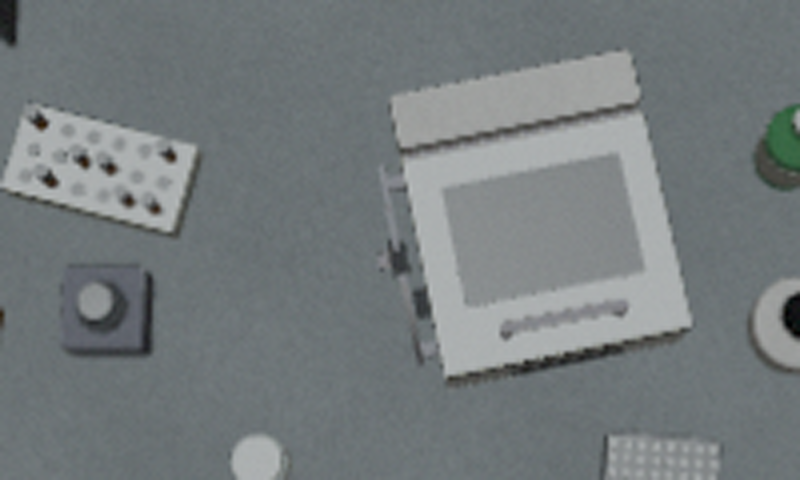

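View pics/s1.png

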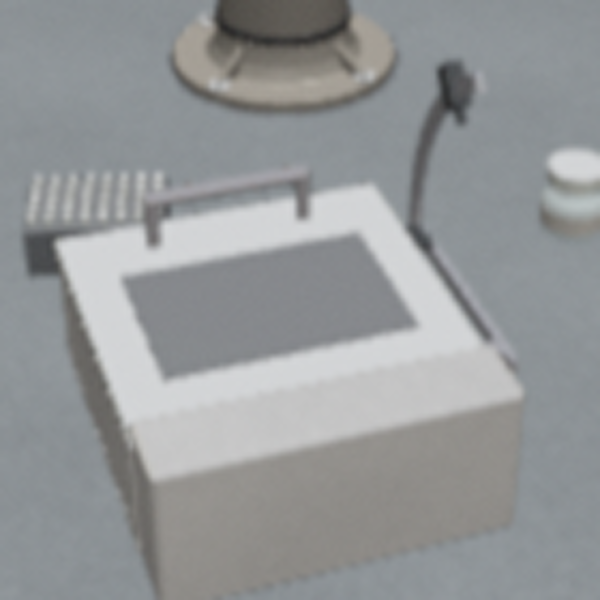

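The top crop shows the plunger at (98,302), the bar ends at (507,329) and (622,306), and the rider at (397,258). In the scene crop the bar ends are at (153,205) and (306,175), and the rider is at (457,88).

```bash
python3 - <<'E'
from h import *
T=viewer.calibration('top');S=viewer.calibration('scene')
t=lambda u,v:((u+.5)/4-.5+135,(v+.5)/4-.5+125)
s=lambda u,v:((u+.5)*140/600-.5+160,(v+.5)*140/600-.5+130)
def tri(a,b):
    o1,d1=ray(T,*t(*a));o2,d2=ray(S,*s(*b))
    A=np.stack([d1,-d2],1);x=np.linalg.lstsq(A,o2-o1,rcond=None)[0]
    p,q=o1+x[0]*d1,o2+x[1]*d2;return (p+q)/2,np.linalg.norm(p-q)
for n,a,z in [('plung',(98,302),.098),('bL',(507,329),.152),('bR',(622,306),.152),
 ('covFL',(445,376),.107),('covFR',(690,326),.107),('rearL',(392,96),.125),('rearR',(630,52),.125),('rbLL',(65,350),.06),('rbTR',(150,266),.06)]:
    print(n,onz(T,*t(*a),z).round(4))
print('sc bL',onz(S,*s(306,176),.152),'bR',onz(S,*s(153,203),.152))
print('rear top s',onz(S,*s(521,395),.125),onz(S,*s(152,482),.125))
print(tri((397,258),(457,88)))
E
```

```text
plung [0.5169 0.3904 0.098 ]
bL [ 0.4774 -0.0367  0.152 ]
bR [ 0.5001 -0.1529  0.152 ]
covFL [0.4361 0.0267 0.107 ]
covFR [ 0.4864 -0.2265  0.107 ]
rearL [0.7297 0.0812 0.125 ]
rearR [ 0.7765 -0.1697  0.125 ]
rbLL [0.4718 0.4328 0.06  ]
rbTR [0.5624 0.3436 0.06  ]
sc bL [ 0.48439777 -0.03610445  0.152     ] bR [ 0.50768398 -0.15456152  0.152     ]
rear top s [0.73533728 0.07730478 0.125     ] [ 0.78755304 -0.17065301  0.125     ]
(array([0.53173006, 0.0691605 , 0.24764835]), np.float64(0.0008505347461877669))
```

```bash
cat > plan.py <<'E'
import sys,numpy as np
from bench import monitor
from scipy.spatial.transform import Rotation as Ro
# target: x y z heading_of_tool_y(deg) nrows jaw
def plan(X,hd,n,seg=None):
    o=monitor.get_obs();R=Ro.from_rotvec(o['orientation']);p=o['tcp_pos']
    h=np.deg2rad(hd);y=np.array([np.cos(h),np.sin(h),0]);z=np.array([0,0,-1.]);Rt=Ro.from_matrix(np.stack([np.cross(y,z),y,z],1))
    dv=(R.inv()*Rt).as_rotvec()
    print('clk',round(o['clock'],2),'tcp',p.round(4),'head',np.degrees(np.arctan2(*R.as_matrix()[1::-1,1])).round(1),'F',o['contact_force'].round(1),'w',round(o['grip_width'],4),'dist',np.linalg.norm(X-p).round(3))
    for i in range(n):
        Ri=R*Ro.from_rotvec(dv*i/n)
        print((Ri.inv().apply((X-p)/n)).round(4).tolist(),np.degrees(dv/n).round(2).tolist())
if __name__=='__main__':
    a=[float(v) for v in sys.argv[1:]];plan(np.array(a[:3]),a[3],int(a[4]))
E
python3 plan.py .236 -.633 .38 11.2 3; python3 plan.py .45 -.09 .40 11.2 12
python3 -c "
from bench import viewer;c=viewer.calibration('wrist');print(c['K'],c['k1'],-c['R'].T@c['t'],c['R'])"
```

```text
clk 0.1 tcp [ 0.2356 -0.632   0.1927] head -69.6 F [-0.4 -0.   0.5] w 0.0856 dist 0.187
[0.0, 0.0003, -0.0624] [-0.03, -0.02, -26.92]
[-0.0001, 0.0003, -0.0624] [-0.03, -0.02, -26.92]
[-0.0003, 0.0002, -0.0624] [-0.03, -0.02, -26.92]
clk 0.1 tcp [ 0.2356 -0.632   0.1927] head -69.6 F [-0.4 -0.   0.5] w 0.0856 dist 0.619
[0.0325, -0.0361, -0.0172] [-0.01, -0.0, -6.73]
[0.0365, -0.032, -0.0172] [-0.01, -0.0, -6.73]
[0.04, -0.0275, -0.0172] [-0.01, -0.0, -6.73]
[0.043, -0.0227, -0.0172] [-0.01, -0.0, -6.73]
[0.0453, -0.0175, -0.0172] [-0.01, -0.0, -6.73]
[0.0471, -0.012, -0.0173] [-0.01, -0.0, -6.73]
[0.0481, -0.0064, -0.0173] [-0.01, -0.0, -6.73]
[0.0486, -0.0007, -0.0173] [-0.01, -0.0, -6.73]
[0.0483, 0.005, -0.0173] [-0.01, -0.0, -6.73]
[0.0474, 0.0106, -0.0173] [-0.01, -0.0, -6.73]
[0.0458, 0.0161, -0.0173] [-0.01, -0.0, -6.73]
[0.0436, 0.0213, -0.0173] [-0.01, -0.0, -6.73]
[[298.59900301   0.         252.74672113]
 [  0.         298.59900301 189.48755575]
 [  0.           0.           1.        ]] 0.011702903589335512 [ 0.30440246 -0.60726871  0.37287067] [[ 3.49139920e-01 -9.37070593e-01 -1.38568013e-04]
 [-8.98313844e-01 -3.34741756e-01  2.84570193e-01]
 [-2.66708744e-01 -9.92303367e-02 -9.58655197e-01]]
```

Request:
drive_tool:
  commands:
    - {"linear":[0.03,-0.03,-0.04],"dr":[0,0,-7],"jaw":1}
    - {"linear":[0.035,-0.032,-0.04],"dr":[0,0,-7],"jaw":1}
    - {"linear":[0.04,-0.028,-0.04],"dr":[0,0,-7],"jaw":1}
    - {"linear":[0.043,-0.023,-0.03],"dr":[0,0,-7],"jaw":1}
    - {"linear":[0.045,-0.017,-0.03],"dr":[0,0,-7],"jaw":1}
    - {"linear":[0.047,-0.012,-0.02],"dr":[0,0,-7],"jaw":1}
    - {"linear":[0.048,-0.006,-0.01],"dr":[0,0,-7],"jaw":1}
    - {"linear":[0.048,0,0],"dr":[0,0,-7],"jaw":1}

```text
clock: 1.1
tcp_pos: [0.3681, -0.2672, 0.4054]
orientation: [-2.437, -1.97, -0.0]
contact_force: [0.2, 0.2, -0.0]
grip_width: -0.0
```

```bash
python3 plan.py .45 -.09 .40 11.2 5
```

```text
clk 1.1 tcp [ 0.3681 -0.2672  0.4054] head -12.1 F [ 0.2  0.2 -0. ] w -0.0 dist 0.195
[0.0381, 0.0086, 0.0012] [-0.06, -0.08, -4.66]
[0.0373, 0.0117, 0.0012] [-0.06, -0.08, -4.66]
[0.0362, 0.0146, 0.0012] [-0.06, -0.08, -4.66]
[0.0349, 0.0175, 0.0011] [-0.06, -0.08, -4.66]
[0.0333, 0.0203, 0.0011] [-0.06, -0.08, -4.66]
```

Request:
drive_tool:
  commands:
    - {"linear":[0.048,0.011,0],"dr":[0,0,-6],"jaw":1}
    - {"linear":[0.046,0.016,0],"dr":[0,0,-6],"jaw":1}
    - {"linear":[0.044,0.021,0],"dr":[0,0,-6],"jaw":1}
    - {"linear":[0.042,0.025,0],"dr":[0,0,-5],"jaw":1}
    - {"linear":[0,0,0],"dr":[0,0,0],"jaw":1}

```text
clock: 1.72
tcp_pos: [0.4517, -0.0794, 0.4055]
orientation: [-1.969, -2.437, -0.002]
contact_force: [-0.2, -1.0, -0.7]
grip_width: -0.0005
```

```bash
python3 - <<'E'
from bench import viewer,monitor
import cv2,pickle
c=viewer.calibration('wrist');f=viewer.grab_frame('wrist')
pickle.dump(c,open('w1.pkl','wb'));cv2.imwrite('pics/w1.png',f[:,:,::-1])
E
python3 plan.py .517 .390 .13 11.2 8
```

```text
clk 1.77 tcp [ 0.4511 -0.0818  0.4053] head 11.9 F [-0.4 -0.6 -0.2] w 0.0003 dist 0.55
[0.0558, 0.0204, 0.0347] [-0.04, -0.05, 0.08]
[0.0558, 0.0203, 0.0347] [-0.04, -0.05, 0.08]
[0.0559, 0.0202, 0.0346] [-0.04, -0.05, 0.08]
[0.056, 0.0201, 0.0346] [-0.04, -0.05, 0.08]
[0.056, 0.0199, 0.0346] [-0.04, -0.05, 0.08]
[0.0561, 0.0198, 0.0345] [-0.04, -0.05, 0.08]
[0.0561, 0.0197, 0.0345] [-0.04, -0.05, 0.08]
[0.0562, 0.0196, 0.0345] [-0.04, -0.05, 0.08]
```

View pics/w1.png

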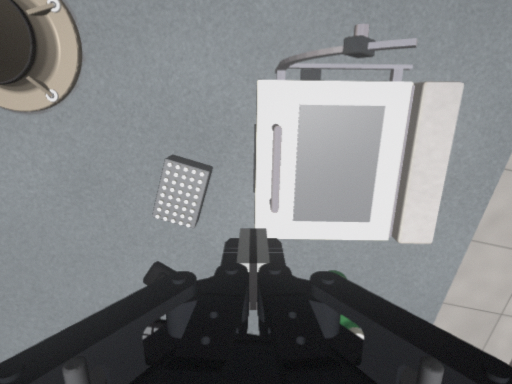

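The wrist view shows the bar from (277,126) to (275,210), cover corners at (258,80), (256,239), (412,83) and (391,241), the rider at (359,46) and the pointer at about (311,74).

```bash
python3 - <<'E'
from h import *
import pickle
c=pickle.load(open('w1.pkl','rb'))
im=cv2.imread('pics/w1.png')
a=cv2.resize(im[15:100,255:425],(800,400),interpolation=2);cv2.imwrite('pics/w1c.png',a)
for n,u,v,z in [('bL',277,127,.152),('bR',275,209,.152),('FL',258,80,.112),('FR',256,239,.112),('RL',412,83,.112),('RRbody',434,243,.125),('RLbody',461,84,.125)]:
    print(n,onz(c,u,v,z).round(4))
T=viewer.calibration('top')
def tri(A,a,B,b):
    o1,d1=ray(A,*a);o2,d2=ray(B,*b);x=np.linalg.lstsq(np.stack([d1,-d2],1),o2-o1,rcond=None)[0]
    p,q=o1+x[0]*d1,o2+x[1]*d2;return ((p+q)/2).round(4),np.linalg.norm(p-q)
t=lambda u,v:((u+.5)/4-.5+135,(v+.5)/4-.5+125)
S=viewer.calibration('scene')
s=lambda u,v:((u+.5)*140/600-.5+160,(v+.5)*140/600-.5+130)
print(tri(T,t(397,258),c,(358,46)),tri(S,s(457,88),c,(358,46)))
E
```

```text
bL [ 0.4776 -0.0356  0.152 ]
bR [ 0.5034 -0.1571  0.152 ]
FL [0.4375 0.023  0.112 ]
FR [ 0.4898 -0.2314  0.112 ]
RL [0.6628 0.0664 0.112 ]
RRbody [ 0.7828 -0.1688  0.125 ]
RLbody [0.7258 0.0774 0.125 ]
(array([0.5347, 0.07  , 0.2351]), np.float64(0.0007382053542481469)) (array([0.5317, 0.0679, 0.2475]), np.float64(0.0016234197165322557))
```

View pics/w1c.png

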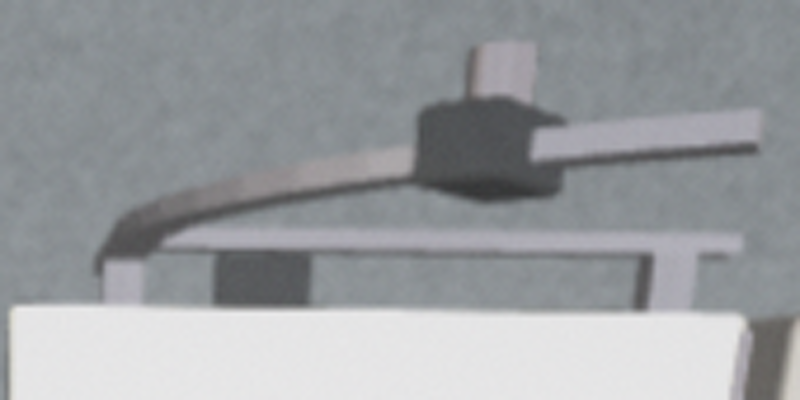

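Request:
drive_tool:
  commands:
    - {"linear":[0.056,0.02,0],"dr":[0,0,0],"jaw":1}
    - {"linear":[0.056,0.02,0],"dr":[0,0,0],"jaw":1}
    - {"linear":[0.056,0.02,0],"dr":[0,0,0],"jaw":1}
    - {"linear":[0.056,0.02,0.02],"dr":[0,0,0],"jaw":1}
    - {"linear":[0.056,0.02,0.05],"dr":[0,0,0],"jaw":1}
    - {"linear":[0.056,0.02,0.06],"dr":[0,0,0],"jaw":1}
    - {"linear":[0.056,0.02,0.06],"dr":[0,0,0],"jaw":1}
    - {"linear":[0.03,0.01,0.05],"dr":[0,0,0],"jaw":1}

```text
clock: 2.78
tcp_pos: [0.5185, 0.312, 0.2033]
orientation: [2.026, 2.4, 0.002]
contact_force: [1.1, -1.4, -0.4]
grip_width: 0.0003
```

```bash
python3 - <<'E'
from bench import viewer,monitor
from h import *
c=viewer.calibration('wrist');f=viewer.grab_frame('wrist')
cv2.imwrite('pics/w2.png',f[:,:,::-1])
print(proj(c,[[.517,.39,.098]]))
import pickle;pickle.dump(c,open('w2.pkl','wb'))
E
python3 plan.py .517 .390 .11 11.2 2
```

```text
[[264.3488256   94.32330096]]
clk 2.83 tcp [0.5145 0.3133 0.1955] head 9.9 F [-1.4  2.  -3.8] w 0.0001 dist 0.115
[0.0376, 0.0082, 0.0427] [-0.25, 0.01, -0.66]
[0.0375, 0.0084, 0.0427] [-0.25, 0.01, -0.66]
```

View pics/w2.png

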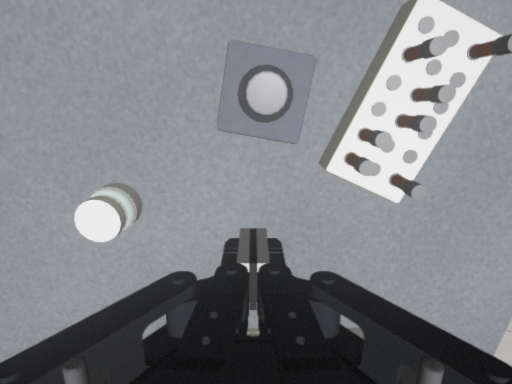

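The plunger is at (267,93), against a predicted (264,94), so the position agrees to about 2 mm.

Request:
drive_tool:
  commands:
    - {"linear":[0.038,0.009,0.03],"dr":[0,0,0],"jaw":1}
    - {"linear":[0.038,0.009,0.03],"dr":[0,0,0],"jaw":1}
    - {"linear":[0,0,0.02],"dr":[0,0,0],"jaw":1}
    - {"linear":[0,0,0],"dr":[0,0,0],"jaw":1}

```text
clock: 3.32
tcp_pos: [0.5222, 0.384, 0.107]
orientation: [-2.033, -2.393, 0.027]
contact_force: [-1.7, -1.0, -0.5]
grip_width: -0.0005
```

```bash
python3 plan.py .518 .390 .082 11.2 2
```

```text
clk 3.33 tcp [0.5222 0.384  0.107 ] head 9.3 F [-1.7 -1.  -0.5] w -0.0005 dist 0.026
[0.0034, -0.0014, 0.0125] [-0.41, 0.28, -0.96]
[0.0034, -0.0014, 0.0125] [-0.41, 0.28, -0.96]
```

Request:
drive_tool:
  commands:
    - {"linear":[0.005,-0.004,0.01],"dr":[0,0,0],"jaw":1}
    - {"linear":[0,0,0.008],"dr":[0,0,0],"jaw":1}
    - {"linear":[0,0,0.006],"dr":[0,0,0],"jaw":1}
    - {"linear":[0,0,0.005],"dr":[0,0,0],"jaw":1}

```text
clock: 3.82
tcp_pos: [0.5201, 0.3853, 0.0796]
orientation: [2.04, 2.387, -0.022]
contact_force: [0.4, 0.1, -0.5]
grip_width: -0.0002
```

```bash
python3 - <<'E'
from bench import viewer,monitor
from h import *
c=viewer.calibration('wrist')
o=monitor.get_obs();print(o['tcp_pos'],o['contact_force'],o['moment'])
for n in('wrist','scene','top'):
    f=viewer.grab_frame(n);cv2.imwrite(f'pics/{n}3.png',f[:,:,::-1])
    print(monitor.get_obs()['tcp_pos'],monitor.get_obs()['contact_force'])
w=cv2.imread('pics/wrist3.png');s=cv2.imread('pics/scene3.png');t=cv2.imread('pics/top3.png')
cv2.imwrite('pics/c3.png',np.hstack([cv2.resize(s[150:230,310:410],(400,320)),cv2.resize(w,(400,320))]))
E
```

```text
[0.52007195 0.38527658 0.07955303] [ 0.37639507  0.08003733 -0.47604751] [ 0.01319219 -0.05674578  0.01041427]
[0.51984478 0.38495321 0.07887898] [ 0.48483166 -0.5657545  -0.46090111]
[0.51974191 0.38506026 0.07909717] [ 0.37569721 -0.30074701 -0.22363923]
[0.51980341 0.3853554  0.07942298] [ 0.08452589 -0.76405368 -0.4755284 ]
```

View pics/c3.png

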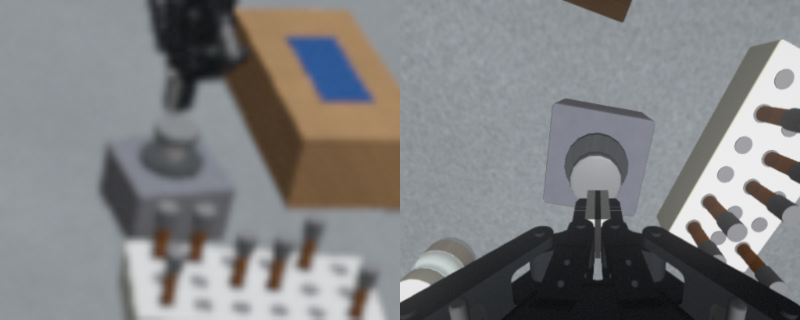

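```bash
python3 - <<'E'
from h import *
from bench import monitor
c=viewer.calibration('wrist');o=monitor.get_obs();print(proj(c,[o['tcp_pos'],[.518,.39,.098],[.518,.39,.083]]))
S=viewer.calibration('scene');print(proj(S,[o['tcp_pos'],[.518,.39,.098],[.518,.39,.083]]))
print(onz(c,252,213,.098),onz(c,252,213,.083))
w=cv2.imread('pics/wrist3.png');s=cv2.imread('pics/scene3.png')
cv2.imwrite('pics/c3b.png',cv2.resize(w[110:290,170:340],(560,593),interpolation=2))
cv2.imwrite('pics/c3c.png',cv2.resize(s[150:220,320:390],(600,600),interpolation=2))
E
```

```text
[[251.39469439 216.40522154]
 [249.13231427 220.82350526]
 [249.63214562 211.39856057]]
[[351.74189887 185.55008396]
 [353.70413216 180.75084803]
 [352.96641604 184.32474515]]
[0.51888973 0.39509995 0.098     ] [0.51964305 0.38916796 0.083     ]
```

View pics/c3b.png

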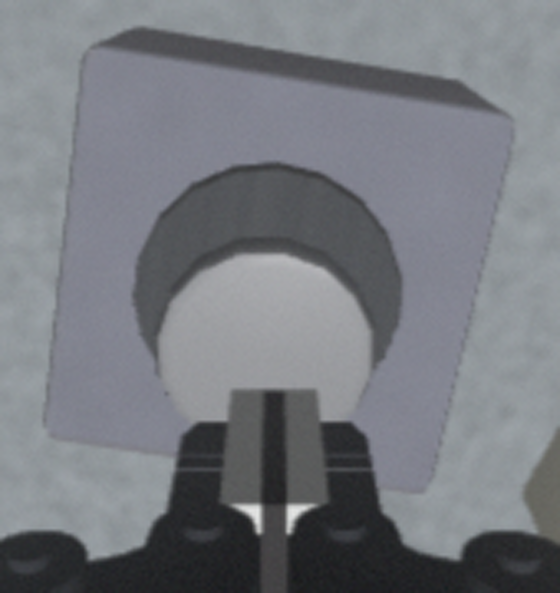

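View pics/c3c.png

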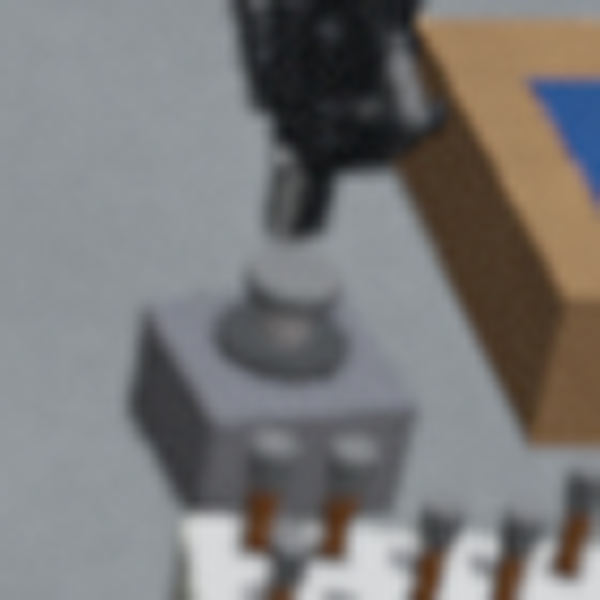

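```bash
python3 - <<'E'
from h import *
from bench import monitor
from scipy.spatial.transform import Rotation as Ro
o=monitor.get_obs();p=o['tcp_pos'];R=Ro.from_rotvec(o['orientation']).as_matrix()
c=viewer.calibration('wrist');S=viewer.calibration('scene')
o1,d1=ray(c,252.5,228.5);o2,d2=ray(S,354.7,178)
x=np.linalg.lstsq(np.stack([d1,-d2],1),o2-o1,rcond=None)[0];a,b=o1+x[0]*d1,o2+x[1]*d2
print(a,b,'tool frame',R.T@(a-p))
print('cam in tool',R.T@(-c['R'].T@c['t']-p)); print(o['tau'],o['joints'])
for dz in (0,-.01,-.02,-.03): print(dz,proj(c,[p+R@np.array([q,0,dz]) for q in(.011,0,-.011)]).round(1).tolist(),proj(S,p+R@np.array([0,0,dz])))
E
```

```text
[0.51994327 0.39108459 0.11028035] [0.51966053 0.39073417 0.11042248] tool frame [ 0.00531344  0.00072479 -0.03092349]
cam in tool [ 0.07196117  0.00078654 -0.18016874]
[ 8.31650407e-02 -6.01570129e+01 -1.10153076e+01 -2.29531950e+01
  2.54697888e-02  4.22957994e-02 -1.24695626e-02] [-0.24646967  0.66217949 -0.70595932  1.67241121  0.49328614  1.00813887
 -0.96699897]
0 [[251.4, 200.3], [251.4, 216.4], [251.4, 232.0]] [[351.74189887 185.55008396]]
-0.01 [[251.3, 205.6], [251.3, 222.5], [251.4, 238.8]] [[352.26882888 183.18782219]]
-0.02 [[251.2, 211.5], [251.3, 229.2], [251.3, 246.3]] [[352.79965554 180.80568779]]
-0.03 [[251.2, 218.1], [251.2, 236.7], [251.2, 254.6]] [[353.33441232 178.40346809]]
```

The fingertips triangulate to z≈0.110. That is about 30 mm above the reported TCP, and the contact force is zero, so the plunger is untouched. I'll go down in small steps and watch the force.

Request:
drive_tool:
  commands:
    - {"linear":[0.002,0,0.008],"dr":[0,0,0],"jaw":1}
    - {"linear":[0,0,0],"dr":[0,0,0],"jaw":1}

```text
clock: 4.22
tcp_pos: [0.5195, 0.3877, 0.0712]
orientation: [2.039, 2.388, -0.022]
contact_force: [0.2, 0.5, 0.5]
grip_width: -0.0004
```

Request:
drive_tool:
  commands:
    - {"linear":[0,0,0.006],"dr":[0,0,0],"jaw":1}
    - {"linear":[0,0,0],"dr":[0,0,0],"jaw":1}

```text
clock: 4.47
tcp_pos: [0.5194, 0.3877, 0.0647]
orientation: [2.039, 2.388, -0.022]
contact_force: [0.5, -0.1, 0.1]
grip_width: -0.0
```

Request:
drive_tool:
  commands:
    - {"linear":[0,0,0.005],"dr":[0,0,0],"jaw":1}
    - {"linear":[0,0,0],"dr":[0,0,0],"jaw":1}

```text
clock: 4.72
tcp_pos: [0.5196, 0.3879, 0.0598]
orientation: [2.039, 2.388, -0.021]
contact_force: [-0.2, -0.9, 2.7]
grip_width: -0.0004
```

Request:
drive_tool:
  commands:
    - {"linear":[0,0,0.005],"dr":[0,0,0],"jaw":1}
    - {"linear":[0,0,0],"dr":[0,0,0],"jaw":1}

```text
clock: 4.97
tcp_pos: [0.5198, 0.3882, 0.0551]
orientation: [2.039, 2.388, -0.019]
contact_force: [0.4, -1.1, 2.3]
grip_width: 0.0002
```

Contact came at TCP z≈0.062. I'll press on through the travel.

Request:
drive_tool:
  commands:
    - {"linear":[0,0,0.005],"dr":[0,0,0],"jaw":1}
    - {"linear":[0,0,0.004],"dr":[0,0,0],"jaw":1}
    - {"linear":[0,0,0],"dr":[0,0,0],"jaw":1}

```text
clock: 5.35
tcp_pos: [0.5199, 0.3884, 0.0463]
orientation: [2.039, 2.387, -0.018]
contact_force: [-1.2, -2.0, 6.5]
grip_width: -0.0001
```

Request:
drive_tool:
  commands:
    - {"linear":[0,0,0.004],"dr":[0,0,0],"jaw":1}
    - {"linear":[0,0,0],"dr":[0,0,0],"jaw":1}

```text
clock: 5.6
tcp_pos: [0.5201, 0.3884, 0.0459]
orientation: [2.038, 2.385, -0.018]
contact_force: [-2.7, -1.2, 5.4]
grip_width: 0.0002
```

Request:
drive_tool:
  commands:
    - {"linear":[0,0,0.006],"dr":[0,0,0],"jaw":1}

```text
clock: 5.72
tcp_pos: [0.5208, 0.3889, 0.0446]
orientation: [2.037, 2.383, -0.017]
contact_force: [-12.8, -16.5, 59.3]
grip_width: 0.0001
```

Request:
drive_tool:
  commands:
    - {"linear":[0,0,0.01],"dr":[0,0,0],"jaw":1}

```text
clock: 5.85
tcp_pos: [0.5214, 0.3891, 0.0439]
orientation: [2.035, 2.377, -0.017]
contact_force: [-24.2, -29.2, 97.2]
grip_width: 0.0004
```

```bash
python3 - <<'E'
from bench import viewer,monitor
from h import *
for n in('scene','wrist'):
    f=viewer.grab_frame(n);cv2.imwrite(f'pics/{n}4.png',f[:,:,::-1]); o=monitor.get_obs();print(o['tcp_pos'],o['contact_force'],o['moment'])
s=cv2.imread('pics/scene4.png');w=cv2.imread('pics/wrist4.png')
cv2.imwrite('pics/c4.png',np.hstack([cv2.resize(s[150:220,320:390],(400,400),interpolation=2),cv2.resize(w[110:290,160:340],(400,400),interpolation=2)]))
S=viewer.calibration('scene');print(proj(S,[[.518,.39,.098],[.518,.39,.083]]))
E
```

```text
[0.521243   0.38895575 0.04431368] [-19.90866228 -23.20381056  72.62113312] [-5.51993596  4.41065288 -0.06873079]
[0.52123688 0.38897216 0.04428912] [-19.6623476  -23.73484885  73.7974932 ] [-5.41157065  4.42223243 -0.09856128]
[[353.70413216 180.75084803]
 [352.96641604 184.32474515]]
```

View pics/c4.png

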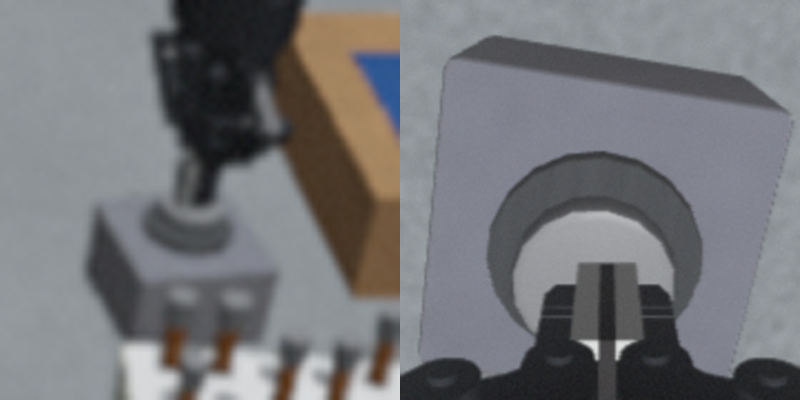

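The plunger is fully down, seated against the collar. The last press was harder than it needed to be (97 N), so I'm backing off now.

Request:
drive_tool:
  commands:
    - {"linear":[0,0,-0.012],"dr":[0,0,0],"jaw":1}
    - {"linear":[0,0,-0.04],"dr":[0,0,0],"jaw":1}
    - {"linear":[0,0,-0.06],"dr":[0,0,0],"jaw":0}
    - {"linear":[-0.01,0,-0.06],"dr":[0,0,0],"jaw":0}
    - {"linear":[-0.04,0,-0.06],"dr":[0,0,0],"jaw":0}
    - {"linear":[-0.05,-0.01,-0.06],"dr":[0,0,0],"jaw":0}
    - {"linear":[-0.05,-0.01,-0.03],"dr":[0,0,0],"jaw":0}

```text
clock: 6.82
tcp_pos: [0.5217, 0.2577, 0.3539]
orientation: [2.026, 2.386, -0.024]
contact_force: [0.7, -0.7, 0.4]
grip_width: 0.0853
```

```bash
python3 plan.py .4905 -.0964 .33 11.6 7
```

```text
clk 6.83 tcp [0.5217 0.2577 0.3539] head 9.3 F [ 0.7 -0.7  0.4] w 0.0853 dist 0.356
[-0.0491, -0.0126, 0.0044] [-0.04, 0.15, -0.32]
[-0.0491, -0.0129, 0.0042] [-0.04, 0.15, -0.32]
[-0.049, -0.0132, 0.0041] [-0.04, 0.15, -0.32]
[-0.0489, -0.0134, 0.004] [-0.04, 0.15, -0.32]
[-0.0489, -0.0137, 0.0038] [-0.04, 0.15, -0.32]
[-0.0488, -0.014, 0.0037] [-0.04, 0.15, -0.32]
[-0.0487, -0.0143, 0.0035] [-0.04, 0.15, -0.32]
```

Request:
drive_tool:
  commands:
    - {"linear":[-0.05,-0.013,0],"dr":[0,0,-0.5],"jaw":0}
    - {"linear":[-0.05,-0.013,0],"dr":[0,0,-0.5],"jaw":0}
    - {"linear":[-0.05,-0.013,0],"dr":[0,0,-0.5],"jaw":0}
    - {"linear":[-0.05,-0.013,0],"dr":[0,0,-0.5],"jaw":0}
    - {"linear":[-0.05,-0.013,0],"dr":[0,0,0],"jaw":0}
    - {"linear":[-0.05,-0.013,0.02],"dr":[0,0,0],"jaw":0}
    - {"linear":[-0.035,-0.012,0.03],"dr":[0,0,0],"jaw":0}
    - {"linear":[0,0,0],"dr":[0,0,0],"jaw":0}

```text
clock: 7.82
tcp_pos: [0.4927, -0.1058, 0.3081]
orientation: [1.993, 2.411, -0.022]
contact_force: [0.8, 0.5, 0.4]
grip_width: 0.0857
```

```bash
python3 plan.py .4905 -.0964 .20 11.6 2;python3 - <<'E'
from bench import viewer,monitor
from h import *
c=viewer.calibration('wrist');f=viewer.grab_frame('wrist')
cv2.imwrite('pics/w5.png',f[:,:,::-1]);print(proj(c,[[.4905,-.0964,.152],[.4776,-.0356,.152],[.5034,-.1571,.152]]))
import pickle;pickle.dump(c,open('w5.pkl','wb'))
E
```

```text
clk 7.83 tcp [ 0.4927 -0.1058  0.3081] head 10.9 F [0.8 0.5 0.4] w 0.0857 dist 0.109
[0.0059, -0.0001, 0.0539] [-0.06, 0.56, -0.37]
[0.0053, -0.0001, 0.054] [-0.06, 0.56, -0.37]
[[251.89834492 154.81772502]
 [250.69551158  97.44102249]
 [252.98782747 205.9653306 ]]
```

View pics/w5.png

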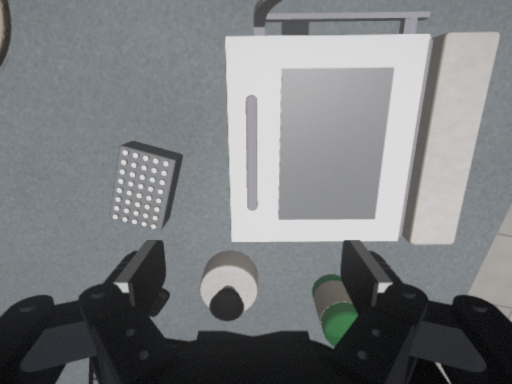

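The bar lies at (251,97) to (252,206), matching the prediction to within a pixel, and it is parallel to the jaw pads. I'm descending around it.

Request:
drive_tool:
  commands:
    - {"linear":[0.006,0,0.05],"dr":[0,1,-0.7],"jaw":0}
    - {"linear":[0.005,0,0.05],"dr":[0,0,0],"jaw":0}
    - {"linear":[0,0,0.06],"dr":[0,0,0],"jaw":0}
    - {"linear":[0,0,0.03],"dr":[0,0,0],"jaw":0}
    - {"linear":[0,0,0],"dr":[0,0,0],"jaw":0}

```text
clock: 8.5
tcp_pos: [0.4986, -0.0862, 0.119]
orientation: [1.965, 2.439, 0.012]
contact_force: [-0.7, -0.2, 0.6]
grip_width: 0.0854
```

```bash
python3 plan.py .4905 -.0964 .098 11.6 1;python3 - <<'E'
from bench import viewer,monitor
from h import *
for n in('wrist','scene'):
    f=viewer.grab_frame(n);cv2.imwrite(f'pics/{n}6.png',f[:,:,::-1])
s=cv2.imread('pics/scene6.png');w=cv2.imread('pics/wrist6.png')
cv2.imwrite('pics/c6.png',np.hstack([cv2.resize(s[120:240,160:280],(400,400),interpolation=2),cv2.resize(w,(400,400),interpolation=2)]))
E
```

```text
clk 8.5 tcp [ 0.4986 -0.0862  0.119 ] head 12.3 F [-0.7 -0.2  0.6] w 0.0854 dist 0.025
[-0.0082, -0.0103, 0.0209] [0.66, 0.12, 0.68]
```

View pics/c6.png

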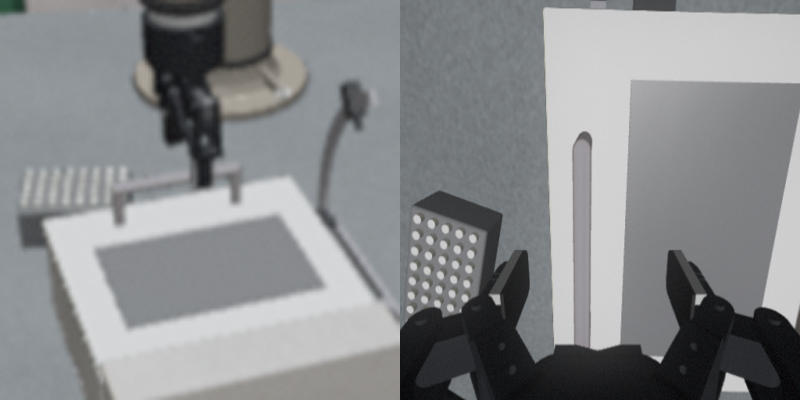

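Request:
drive_tool:
  commands:
    - {"linear":[-0.008,-0.01,0.018],"dr":[0.6,0,0.6],"jaw":0}
    - {"linear":[0,0,0],"dr":[0,0,0],"jaw":0}

```text
clock: 8.85
tcp_pos: [0.4943, -0.0977, 0.1049]
orientation: [1.979, 2.426, 0.004]
contact_force: [-0.5, 0.4, 0.1]
grip_width: 0.0853
```

```bash
python3 plan.py .4905 -.0964 .098 11.6 1;python3 - <<'E'
from bench import viewer,monitor
from h import *
for n in('wrist','scene'):
    f=viewer.grab_frame(n);cv2.imwrite(f'pics/{n}7.png',f[:,:,::-1])
s=cv2.imread('pics/scene7.png');w=cv2.imread('pics/wrist7.png')
cv2.imwrite('pics/c7.png',np.hstack([cv2.resize(s[140:220,180:260],(400,400),interpolation=2),cv2.resize(w,(400,400),interpolation=2)]))
E
```

```text
clk 8.85 tcp [ 0.4943 -0.0977  0.1049] head 11.6 F [-0.5  0.4  0.1] w 0.0853 dist 0.008
[0.0021, -0.0035, 0.0068] [0.51, 0.38, -0.02]
```

View pics/c7.png

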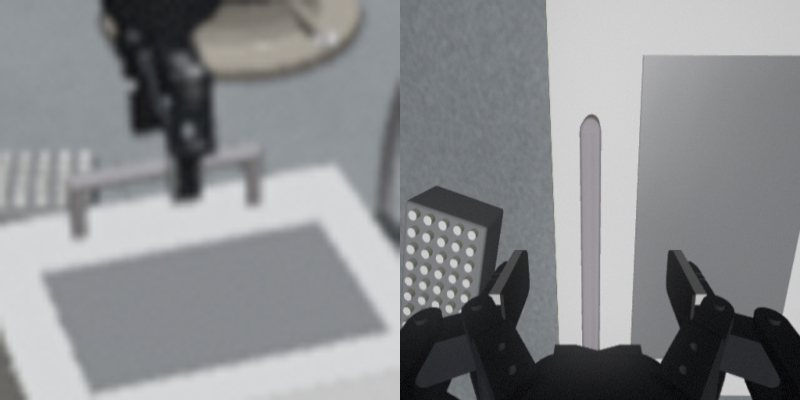

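```bash
python3 - <<'E'
from h import *
S=viewer.calibration('scene')
for x,y in ((.536,-.089),(.545,-.087)):
  for z in (.1,.112,.12,.13,.14,.15): print(z,proj(S,[x,y,z]).round(1))
E
```

```text
0.1 [[216.9 193.7]]
0.112 [[216.8 190.7]]
0.12 [[216.8 188.6]]
0.13 [[216.7 186. ]]
0.14 [[216.6 183.4]]
0.15 [[216.5 180.8]]
0.1 [[217.8 195.2]]
0.112 [[217.7 192.2]]
0.12 [[217.6 190.1]]
0.13 [[217.6 187.6]]
0.14 [[217.5 185. ]]
0.15 [[217.4 182.3]]
```

The open fingertips are at z≈0.155, which confirms the offset of about 37 mm. I'll go 10 mm lower so the pads centre on the bar, then close.

Request:
drive_tool:
  commands:
    - {"linear":[0.002,-0.004,0.01],"dr":[0.5,0.4,0],"jaw":0}
    - {"linear":[0,0,0],"dr":[0,0,0],"jaw":0.5}
    - {"linear":[0,0,0],"dr":[0,0,0],"jaw":1}
    - {"linear":[0,0,0],"dr":[0,0,0],"jaw":1}
    - {"linear":[0,0,0],"dr":[0,0,0],"jaw":1}
    - {"linear":[0,0,0],"dr":[0,0,0],"jaw":1}
  force: 40

```text
clock: 9.7
tcp_pos: [0.4889, -0.0962, 0.096]
orientation: [-1.984, -2.433, 0.004]
contact_force: [1.2, 0.2, 0.2]
grip_width: 0.0104
```

```bash
python3 plan.py .4905 -.0964 .095 11.6 1;python3 - <<'E'
from bench import viewer,monitor
from h import *
for n in('wrist','scene'):
    f=viewer.grab_frame(n);cv2.imwrite(f'pics/{n}8.png',f[:,:,::-1])
s=cv2.imread('pics/scene8.png');w=cv2.imread('pics/wrist8.png')
cv2.imwrite('pics/c8.png',np.hstack([cv2.resize(s[140:220,180:260],(400,400),interpolation=2),cv2.resize(w,(400,400),interpolation=2)]))
E
```

```text
clk 9.7 tcp [ 0.4889 -0.0962  0.096 ] head 11.6 F [1.2 0.2 0.2] w 0.0104 dist 0.002
[-0.0005, 0.0015, 0.001] [-0.17, -0.0, 0.01]
```

View pics/c8.png

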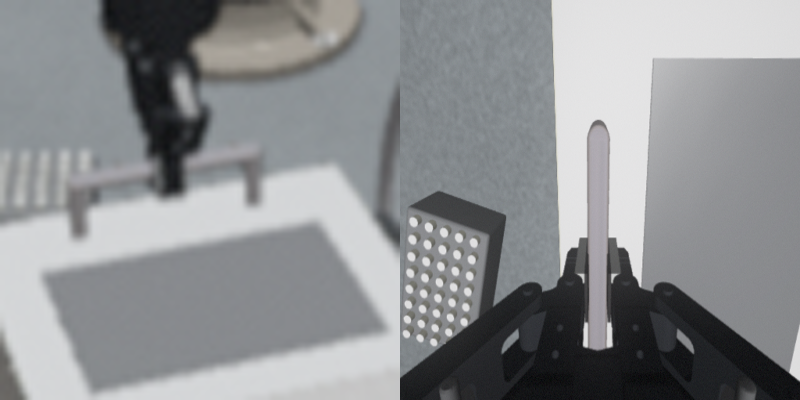

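The bar is gripped (width 10.4 mm, tips passing under it). Next I need the arc rows.

```bash
python3 - <<'E'
import numpy as np
r,a=np.hypot(.205,.05),np.arctan2(.05,.205)
th=np.arange(0,.95,.06);x=.205-r*np.cos(th+a);z=r*np.sin(th+a)-.05
for i in range(1,len(th)):print(th[i].round(2),'y',(x[i]-x[i-1]).round(4),'z',-(z[i]-z[i-1]).round(4),'| tot',x[i].round(4),z[i].round(4))
E
```

```text
0.06 y 0.0034 z -0.0122 | tot 0.0034 0.0122
0.12 y 0.0041 z -0.012 | tot 0.0075 0.0242
0.18 y 0.0048 z -0.0117 | tot 0.0123 0.0359
0.24 y 0.0055 z -0.0114 | tot 0.0178 0.0473
0.3 y 0.0062 z -0.0111 | tot 0.0239 0.0583
0.36 y 0.0068 z -0.0107 | tot 0.0308 0.069
0.42 y 0.0074 z -0.0102 | tot 0.0382 0.0792
0.48 y 0.0081 z -0.0098 | tot 0.0463 0.089
0.54 y 0.0086 z -0.0093 | tot 0.0549 0.0983
0.6 y 0.0092 z -0.0087 | tot 0.064 0.107
0.66 y 0.0097 z -0.0082 | tot 0.0737 0.1152
0.72 y 0.0101 z -0.0076 | tot 0.0838 0.1228
0.78 y 0.0106 z -0.007 | tot 0.0944 0.1297
0.84 y 0.011 z -0.0063 | tot 0.1054 0.136
0.9 y 0.0113 z -0.0056 | tot 0.1167 0.1417
```

Request:
drive_tool:
  commands:
    - {"linear":[0,0.003,-0.012],"dr":[0,0,0],"jaw":1}
    - {"linear":[0,0.004,-0.012],"dr":[0,0,0],"jaw":1}
    - {"linear":[0,0.005,-0.012],"dr":[0,0,0],"jaw":1}
    - {"linear":[0,0.006,-0.011],"dr":[0,0,0],"jaw":1}
    - {"linear":[0,0,0],"dr":[0,0,0],"jaw":1}

```text
clock: 10.42
tcp_pos: [0.5066, -0.0926, 0.1454]
orientation: [-1.983, -2.431, 0.006]
contact_force: [-0.8, -0.9, -4.5]
grip_width: 0.0107
```

```bash
cat > st.py <<'E'
import numpy as np
from bench import monitor
o=monitor.get_obs();p=o['tcp_pos'];d=p-np.array([.4889,-.0962,.096]);yw=.203
x=d[0]*np.cos(yw)+d[1]*np.sin(yw);y=-d[0]*np.sin(yw)+d[1]*np.cos(yw);z=d[2]
print('clk',o['clock'],'x,y,z',x.round(4),y.round(4),z.round(4),'theta',np.arctan2(.05+z,.205-x)-np.arctan2(.05,.205),'r',np.hypot(.05+z,.205-x),'F',o['contact_force'].round(1),'w',o['grip_width'],'rv',o['orientation'].round(3))
E
python3 st.py
```

```text
clk 10.425 x,y,z 0.018 -0.0001 0.0494 theta 0.24939478247673322 r 0.21174570283028826 F [-0.8 -0.9 -4.5] w 0.010654166023310638 rv [-1.983 -2.431  0.006]
```

Request:
drive_tool:
  commands:
    - {"linear":[0,0.006,-0.01],"dr":[0,0,0],"jaw":1}
    - {"linear":[0,0.007,-0.011],"dr":[0,0,0],"jaw":1}
    - {"linear":[0,0.007,-0.01],"dr":[0,0,0],"jaw":1}
    - {"linear":[0,0.008,-0.01],"dr":[0,0,0],"jaw":1}
    - {"linear":[0,0.009,-0.009],"dr":[0,0,0],"jaw":1}
    - {"linear":[0,0.009,-0.008],"dr":[0,0,0],"jaw":1}
    - {"linear":[0,0.009,-0.008],"dr":[0,0,0],"jaw":1}
    - {"linear":[0,0,0],"dr":[0,0,0],"jaw":1}

```text
clock: 11.42
tcp_pos: [0.5625, -0.0815, 0.2161]
orientation: [-1.982, -2.429, 0.013]
contact_force: [-2.6, -0.2, -1.9]
grip_width: 0.0105
```

```bash
python3 st.py; python3 - <<'E'
from bench import viewer,monitor
from h import *
import pickle
c=viewer.calibration('wrist');pickle.dump(c,open('w9.pkl','wb'))
for n in('wrist','scene','top'):
    f=viewer.grab_frame(n);cv2.imwrite(f'pics/{n}9.png',f[:,:,::-1])
s=cv2.imread('pics/scene9.png');w=cv2.imread('pics/wrist9.png');t=cv2.imread('pics/top9.png')
cv2.imwrite('pics/c9.png',np.hstack([cv2.resize(s[130:230,200:300],(400,400),interpolation=2),cv2.resize(w,(400,400),interpolation=2)]))
cv2.imwrite('pics/c9t.png',cv2.resize(t[145:225,215:315],(750,600),interpolation=2))
E
```

```text
clk 11.425 x,y,z 0.075 -0.0005 0.1201 theta 0.6791907371085942 r 0.2140621113610503 F [-2.6 -0.2 -1.9] w 0.010463044637098656 rv [-1.982 -2.429  0.013]
```

View pics/c9.png

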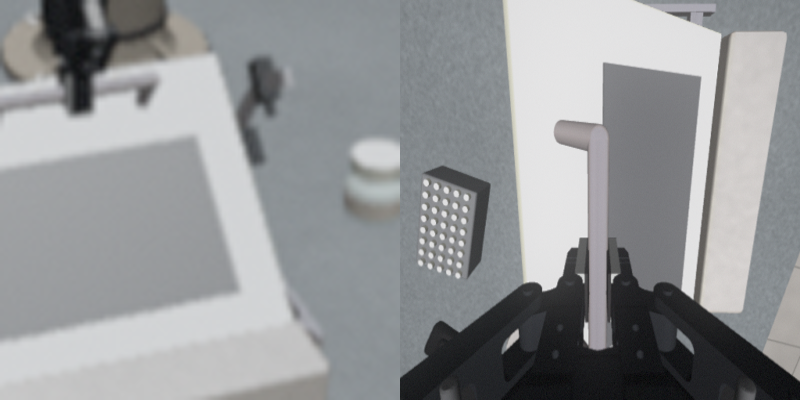

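View pics/c9t.png

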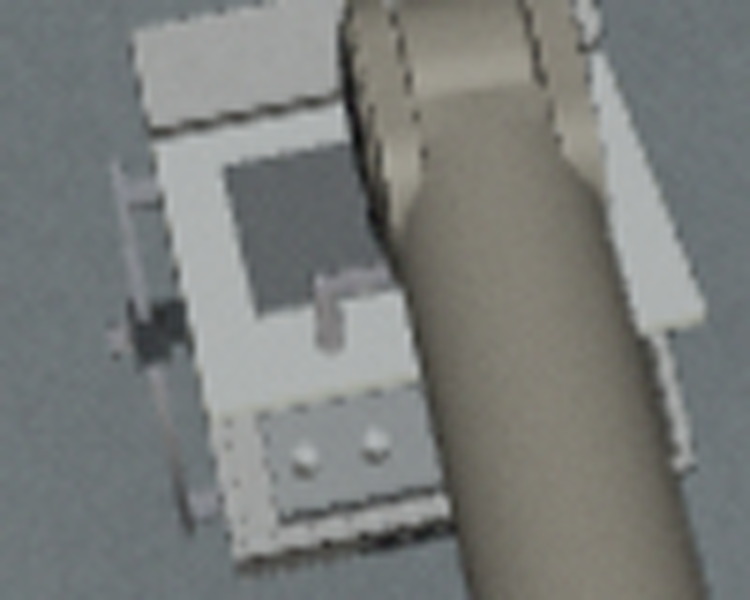

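```bash
cat > z.py <<'E'
import sys
from h import *
n=sys.argv[1]
s=cv2.imread(f'pics/scene{n}.png');c=s[140:176,250:286]
a=cv2.resize(c,(576,576),interpolation=cv2.INTER_CUBIC)
S=viewer.calibration('scene');yw=.203;H=np.array([.691,-.056,.102])
ex=np.array([np.cos(yw),np.sin(yw),0]);ey=np.array([-np.sin(yw),np.cos(yw),0])
P=lambda th,r,y,off=0:H+ex*(-r*np.cos(th)+off*np.sin(th))+ey*y+np.array([0,0,1])*(r*np.sin(th)+off*np.cos(th))
b=a.copy()
for th in np.arange(.5,1.05,.1):
    for r,col in((.17,(0,0,255)),(.196,(0,255,0))):
        for y in (.137,.154):
            u=proj(S,P(th,r,y))[0];q=((u-[250,140]+.5)*16-.5).astype(int);cv2.circle(b,tuple(int(v) for v in q),3,col if y<.14 else (255,col[1],col[2]),-1)
            if r<.18 and y<.14: cv2.putText(b,f'{th:.1f}',tuple(int(v) for v in q+5),0,.4,col)
cv2.imwrite(f'pics/z{n}.png',a);cv2.imwrite(f'pics/zo{n}.png',b)
E
python3 z.py 9
```

```text
(no output)
```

View pics/z9.png

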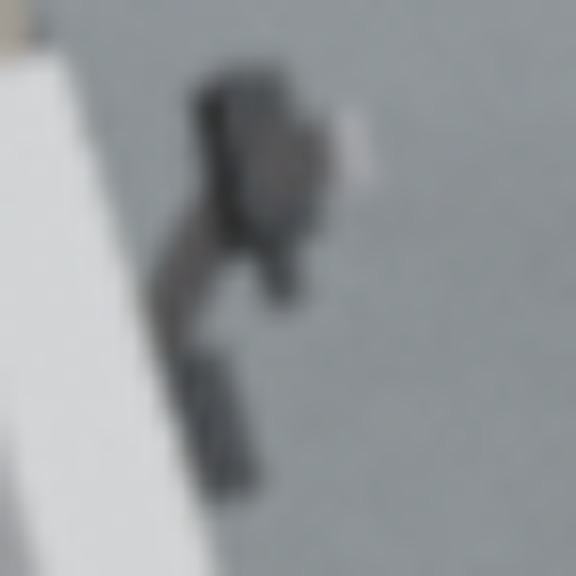

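View pics/zo9.png

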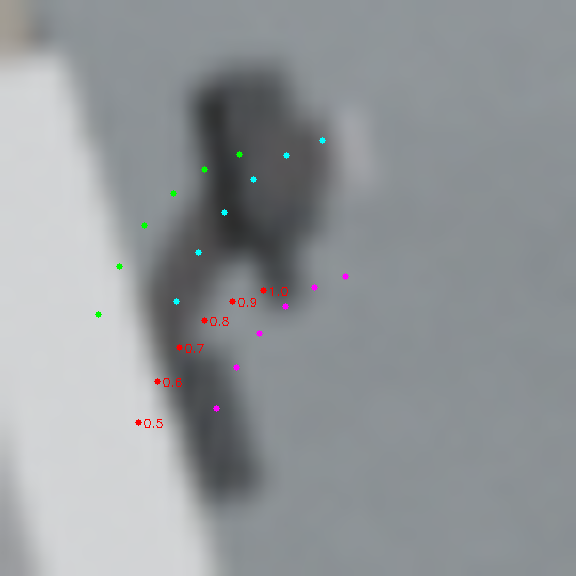

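The scene crop shows the rider's inward tip at (285,303) and the pointer strip from (205,355) to (235,490). The pointer is still below the mark. I'll triangulate the rider tip and the body corners.

```bash
python3 - <<'E'
from h import *
import pickle
c=pickle.load(open('w1.pkl','rb'));T=viewer.calibration('top');S=viewer.calibration('scene')
yw=.203;H=np.array([.691,-.056,.102]);ex=np.array([np.cos(yw),np.sin(yw),0]);ey=np.array([-np.sin(yw),np.cos(yw),0])
def tri(A,a,B,b):
    o1,d1=ray(A,*a);o2,d2=ray(B,*b);x=np.linalg.lstsq(np.stack([d1,-d2],1),o2-o1,rcond=None)[0]
    p,q=o1+x[0]*d1,o2+x[1]*d2;m=(p+q)/2-H;X=-m@ex;print(((p+q)/2).round(4),'gap',np.linalg.norm(p-q).round(4),'r',np.hypot(X,m[2]).round(4),'th',np.arctan2(m[2],X).round(3),'y',(m@ey).round(4))
sz=lambda u,v:((u+.5)/16-.5+250,(v+.5)/16-.5+140)
w=lambda u,v:((u+.5)*170/800-.5+255,(v+.5)*85/400-.5+15)
tri(c,w(487,194),S,sz(285,303))
tri(c,w(487,145),S,sz(262,160)) # body centre
# pointer at current theta: plane assumed y=.14..; intersect scene ray with plane
for nm,u,v in(('ptr outer',212,355),('ptr inner',235,490),('rtip',285,303),('body',262,160)):
  for y in(.137,.1455,.154):
    o,d=ray(S,*sz(u,v));k=(y-(o-H)@ey)/(d@ey);m=o+k*d-H;X=-m@ex;print(nm,y,'r',np.hypot(X,m[2]).round(4),'th',np.arctan2(m[2],X).round(3))
E
python3 - <<'E'
import cv2
im=cv2.imread('pics/w1.png')
cv2.imwrite('pics/w1d.png',cv2.resize(im[25:75,330:380],(600,600),interpolation=2))
t=cv2.imread('pics/top9.png')
cv2.imwrite('pics/t9d.png',cv2.resize(t[175:205,220:250],(600,600),interpolation=2))
E
```

```text
[0.5422 0.0672 0.223 ] gap 0.008 r 0.1711 th 0.786 y 0.1507
[0.531  0.0674 0.2495] gap 0.0005 r 0.1978 th 0.841 y 0.1532
ptr outer 0.137 r 0.1633 th 0.795
ptr outer 0.1455 r 0.1694 th 0.663
ptr outer 0.154 r 0.1782 th 0.542
ptr inner 0.137 r 0.1375 th 0.753
ptr inner 0.1455 r 0.1443 th 0.598
ptr inner 0.154 r 0.1542 th 0.461
rtip 0.137 r 0.1673 th 1.06
rtip 0.1455 r 0.1676 th 0.929
rtip 0.154 r 0.1707 th 0.801
body 0.137 r 0.1943 th 1.057
body 0.1455 r 0.195 th 0.945
body 0.154 r 0.1981 th 0.834
```

View pics/w1d.png

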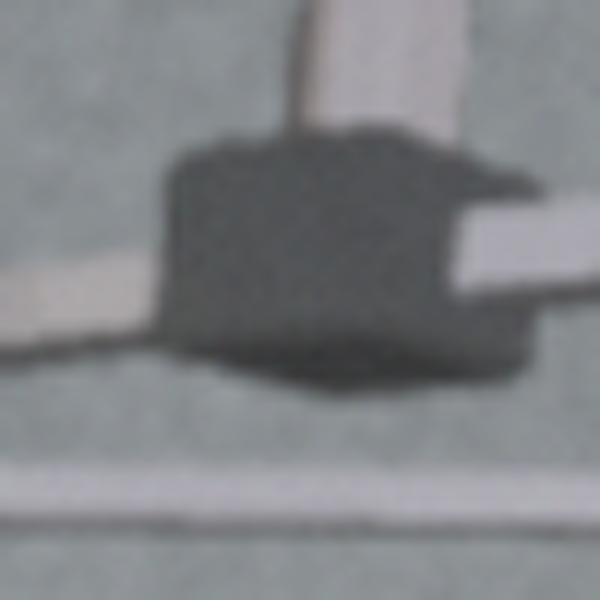

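View pics/t9d.png

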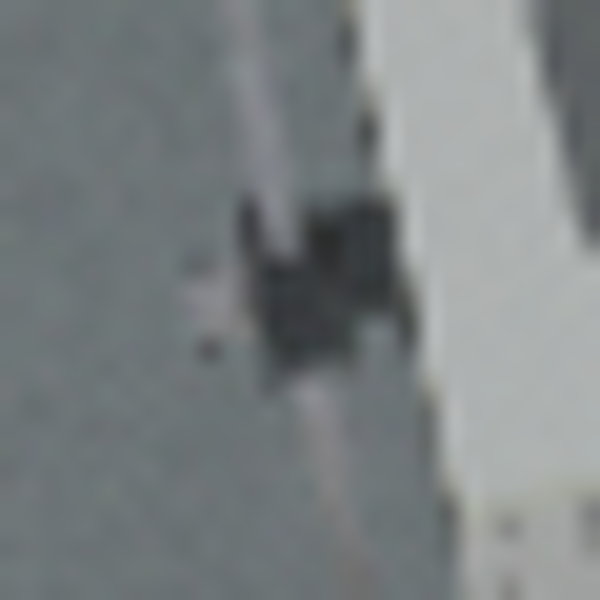

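Request:
drive_tool:
  commands:
    - {"linear":[0,0.011,-0.006],"dr":[0,0,0],"jaw":1}
    - {"linear":[0,0.011,-0.006],"dr":[0,0,0],"jaw":1}
    - {"linear":[0,0,0],"dr":[0,0,0],"jaw":1}

```text
clock: 11.95
tcp_pos: [0.5783, -0.0785, 0.2285]
orientation: [-1.98, -2.421, 0.028]
contact_force: [0.2, -1.1, -5.0]
grip_width: 0.0103
```

```bash
cat > look.py <<'E'
import sys
from h import *
n=sys.argv[1]
for k in('scene','top','wrist'):
    fs=[viewer.grab_frame(k).astype(float) for _ in range(4 if k!='wrist' else 1)]
    cv2.imwrite(f'pics/{k}{n}.png',np.mean(fs,0)[:,:,::-1].round().astype(np.uint8))
t=cv2.imread(f'pics/top{n}.png');s=cv2.imread(f'pics/scene{n}.png')
a=cv2.resize(s[140:176,250:286],(400,400),interpolation=cv2.INTER_CUBIC);b=cv2.resize(t[172:208,220:256],(400,400),interpolation=cv2.INTER_CUBIC)
cv2.imwrite(f'pics/l{n}.png',np.hstack([a,b]))
E
python3 st.py;python3 look.py 10
```

```text
clk 11.95 x,y,z 0.0912 -0.0007 0.1325 theta 0.7738363565048326 r 0.21507168784572514 F [ 0.2 -1.1 -5. ] w 0.010261335408444103 rv [-1.98  -2.421  0.028]
```

View pics/l10.png

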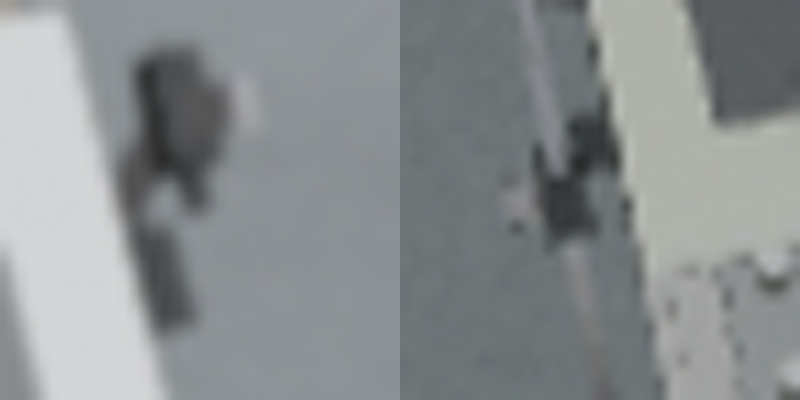

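View pics/wrist10.png

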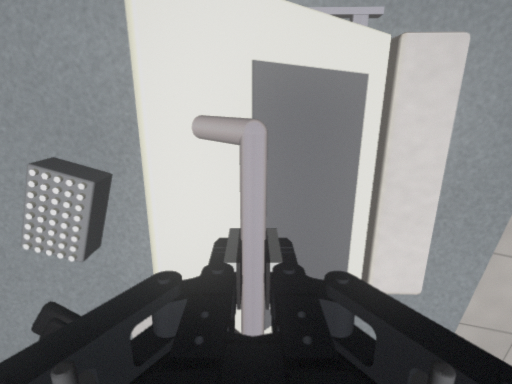

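```bash
cat > m.py <<'E'
import sys
from h import *
n=sys.argv[1]
s=cv2.imread(f'pics/scene{n}.png')[140:176,250:286]
g=cv2.cvtColor(cv2.resize(s,(576,576),interpolation=cv2.INTER_CUBIC),cv2.COLOR_BGR2GRAY)
m=(g<105).astype(np.uint8)
out=cv2.cvtColor(g,cv2.COLOR_GRAY2BGR)
cs,_=cv2.findContours(m,cv2.RETR_EXTERNAL,cv2.CHAIN_APPROX_NONE)
for c in cs:
    if cv2.contourArea(c)>800:
        r=cv2.minAreaRect(c);print('area',cv2.contourArea(c),'rect',[np.round(v,1) for v in r],'corners',cv2.boxPoints(r).round().tolist());cv2.drawContours(out,[c],-1,(0,0,255),1)
cv2.imwrite(f'pics/m{n}.png',out)
E
python3 m.py 9;python3 m.py 10
```

```text
area 34774.0 rect [array([227.9, 282.7]), array([145.3, 425.6]), np.float64(11.8)] corners [[113.0, 476.0], [200.0, 59.0], [343.0, 89.0], [256.0, 506.0]]
area 32407.0 rect [array([241.3, 273.2]), array([139.8, 402.6]), np.float64(6.9)] corners [[148.0, 465.0], [196.0, 65.0], [335.0, 82.0], [287.0, 481.0]]
```

View pics/m10.png

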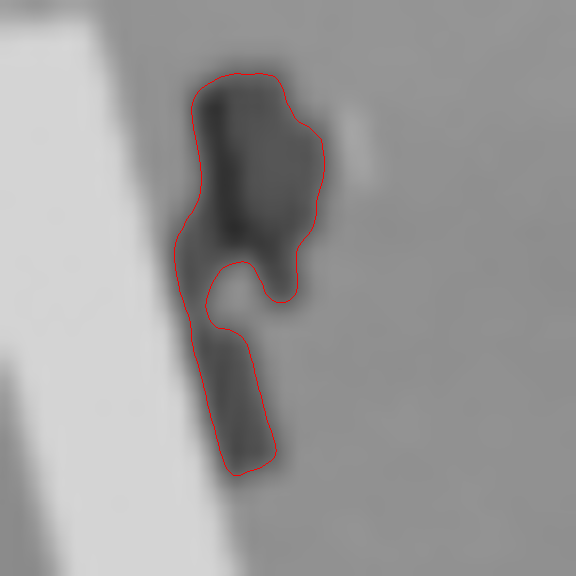

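```bash
python3 - <<'E'
from h import *
S=viewer.calibration('scene');yw=.203
for n in('9','10'):
    s=cv2.cvtColor(cv2.imread(f'pics/scene{n}.png'),cv2.COLOR_BGR2GRAY)
    u0,v0=235,125;g=cv2.resize(s[v0:v0+50,u0:u0+50],(800,800),interpolation=cv2.INTER_CUBIC)
    m=(g>175).astype(np.uint8)
    cv2.imwrite(f'pics/k{n}.png',cv2.resize(g,(400,400)))
    # right edge: for each row, last white col ; top edge: for each col, first white row
    R=np.array([(np.nonzero(m[r])[0].max(),r) for r in range(800) if m[r].any()],float)
    C=np.array([(c,np.nonzero(m[:,c])[0].min()) for c in range(800) if m[:,c].any()],float)
    top=C[:,1].min();cr=C[np.argmin(C[:,1])]
    Rr=R[(R[:,1]>cr[1]+60)&(R[:,1]<cr[1]+300)];Cc=C[(C[:,0]<cr[0]-60)&(C[:,0]>cr[0]-260)]
    p=np.polyfit(Rr[:,1],Rr[:,0],1);q=np.polyfit(Cc[:,0],Cc[:,1],1)
    res=(np.std(Rr[:,0]-np.polyval(p,Rr[:,1])),np.std(Cc[:,1]-np.polyval(q,Cc[:,0])))
    x=(p[0]*q[1]+p[1])/(1-p[0]*q[0]);y=q[0]*x+q[1];u,v=(x+.5)/16-.5+u0,(y+.5)/16-.5+v0
    print(n,'corner',u,v,'res',res,'slopes',p[0],q[0])
    for H in(np.array([.691,-.056,.102]),np.array([.6925,-.0555,.102])):
      ex=np.array([np.cos(yw),np.sin(yw),0]);ey=np.array([-np.sin(yw),np.cos(yw),0])
      o,d=ray(S,u,v);k=(.13-(o-H)@ey)/(d@ey);M=o+k*d-H;X=-M@ex
      print(' r',np.hypot(X,M[2]),'exp',np.hypot(.232,.01),'th',np.arctan2(M[2],X)-np.arctan2(.01,.232))
E
```

```text
9 corner 253.41915351538785 142.22412506441407 res (np.float64(1.9303655136190054), np.float64(2.153703178849929)) slopes 0.27457455785661566 -0.1952733363788639
 r 0.23563503833621838 exp 0.23221541723150083 th 0.6668446199498069
 r 0.23701000888727045 exp 0.23221541723150083 th 0.6604385869187954
10 corner 255.376615191318 139.55000348358948 res (np.float64(1.3099211928515675), np.float64(0.9762199916041057)) slopes 0.23340511936992372 -0.2043703365311401
 r 0.23610994022500817 exp 0.23221541723150083 th 0.7642878557854613
 r 0.2373321772195572 exp 0.23221541723150083 th 0.7574026377318709
```

View pics/k10.png

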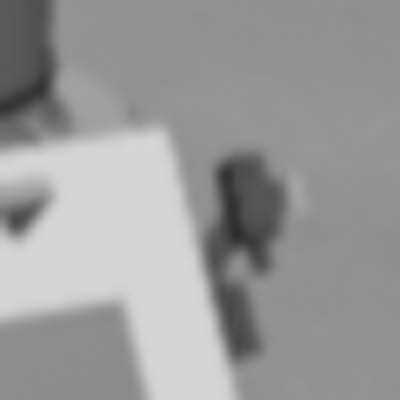

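Two independent readings of the cover angle agree: the scene corner gives 0.764 and the arm arc gives 0.774. The rider reads about 0.835, so I'll raise the cover by about 0.065 rad.

Request:
drive_tool:
  commands:
    - {"linear":[0,0.008,-0.004],"dr":[0,0,0],"jaw":1}
    - {"linear":[0,0.007,-0.003],"dr":[0,0,0],"jaw":1}
    - {"linear":[0,0,0],"dr":[0,0,0],"jaw":1}

```text
clock: 12.78
tcp_pos: [0.5905, -0.0761, 0.2356]
orientation: [-1.978, -2.418, 0.036]
contact_force: [-3.2, -1.4, -0.8]
grip_width: 0.0101
```

```bash
python3 st.py;python3 look.py 11;python3 st.py;python3 m.py 11
```

```text
clk 12.775 x,y,z 0.1035 -0.0007 0.1396 theta 0.8401072386244118 r 0.2150086801885938 F [-3.2 -1.4 -0.8] w 0.010146248602093285 rv [-1.978 -2.418  0.036]
clk 13.225 x,y,z 0.1029 -0.0008 0.1392 theta 0.8367217477078014 r 0.21500787358656118 F [-5.4 -1.3  3.6] w 0.010272276223566728 rv [-1.978 -2.417  0.037]
area 30851.5 rect [array([257.5, 269. ]), array([392., 133.]), np.float64(90.0)] corners [[191.0, 73.0], [324.0, 73.0], [324.0, 465.0], [191.0, 465.0]]
```

View pics/m11.png

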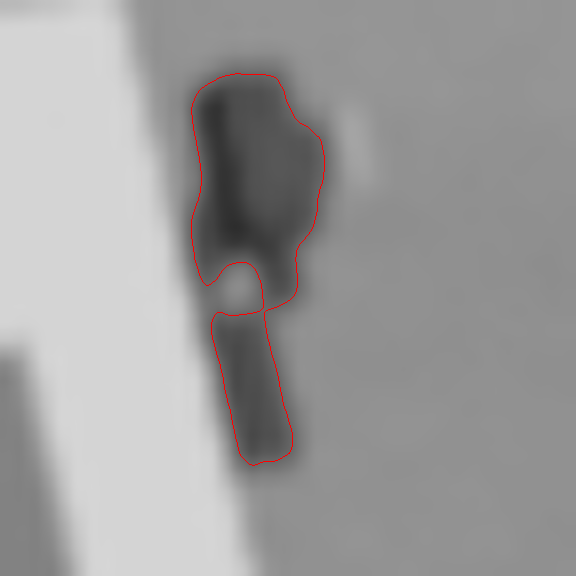

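View pics/l11.png

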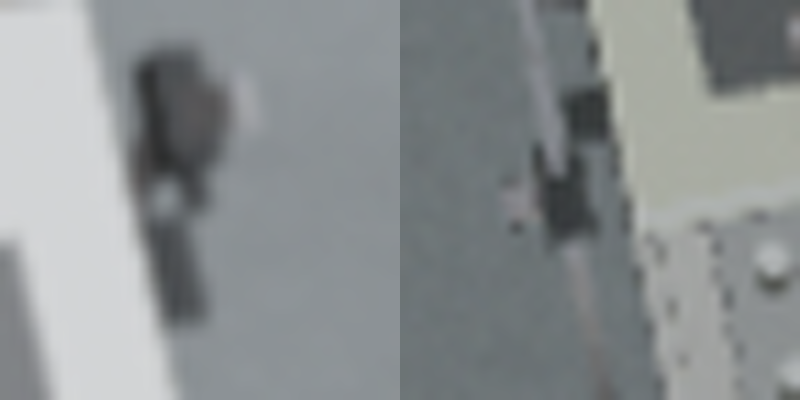

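```bash
python3 - <<'E'
from h import *
import pickle
from scipy.optimize import brentq
c=pickle.load(open('w1.pkl','rb'));yw=.203;T=viewer.calibration('top')
ex=np.array([np.cos(yw),np.sin(yw),0]);ey=np.array([-np.sin(yw),np.cos(yw),0])
for H in(np.array([.691,-.056,.102]),np.array([.689,-.057,.102])):
  for cam,nm,u,v in((c,'w1',359,46.5),(c,'w1',358,46.5),(c,'w1',360,46.5),(T,'top',233.9,189.2)):
    o,d=ray(cam,u,v)
    def f(z):
        M=o+d*(z-o[2])/d[2]-H;return np.hypot(M@ex,M[2])-.197
    z=brentq(f,.19,.32);M=o+d*(z-o[2])/d[2]-H;print(nm,u,'th',np.arctan2(M[2],-M@ex).round(3),'y',(M@ey).round(4))
# cover corner in image 11 same as before
S=viewer.calibration('scene');H=np.array([.691,-.056,.102])
s=cv2.cvtColor(cv2.imread('pics/scene11.png'),cv2.COLOR_BGR2GRAY)
u0,v0=235,125;g=cv2.resize(s[v0:v0+50,u0:u0+50],(800,800),interpolation=cv2.INTER_CUBIC);m=(g>175)
R=np.array([(np.nonzero(m[r])[0].max(),r) for r in range(800) if m[r].any()],float);C=np.array([(k,np.nonzero(m[:,k])[0].min()) for k in range(800) if m[:,k].any()],float)
cr=C[np.argmin(C[:,1])];Rr=R[(R[:,1]>cr[1]+60)&(R[:,1]<cr[1]+300)];Cc=C[(C[:,0]<cr[0]-60)&(C[:,0]>cr[0]-260)]
p=np.polyfit(Rr[:,1],Rr[:,0],1);q=np.polyfit(Cc[:,0],Cc[:,1],1);x=(p[0]*q[1]+p[1])/(1-p[0]*q[0]);y=q[0]*x+q[1];u,v=(x+.5)/16-.5+u0,(y+.5)/16-.5+v0
o,d=ray(S,u,v);k=(.13-(o-H)@ey)/(d@ey);M=o+k*d-H;print('cover',u,v,np.hypot(M@ex,M[2]),np.arctan2(M[2],-M@ex)-.0431)
E
```

```text
w1 359 th 0.845 y 0.1519
w1 358 th 0.839 y 0.152
w1 360 th 0.85 y 0.1518
top 233.9 th 0.842 y 0.1551
w1 359 th 0.856 y 0.1523
w1 358 th 0.851 y 0.1524
w1 360 th 0.861 y 0.1522
top 233.9 th 0.854 y 0.1556
cover 256.9966856964519 138.2021370135199 0.23575032477854585 0.8346990283227942
```

```bash
python3 - <<'E'
from h import *
from scipy.optimize import brentq
yw=.203;T=viewer.calibration('top');H=np.array([.691,-.056,.102])
ex=np.array([np.cos(yw),np.sin(yw),0]);ey=np.array([-np.sin(yw),np.cos(yw),0])
t=cv2.imread('pics/top11.png');g=cv2.cvtColor(cv2.resize(t[172:208,220:256],(576,576),interpolation=cv2.INTER_CUBIC),cv2.COLOR_BGR2GRAY)
cv2.imwrite('pics/t11.png',g)
m=(g<85).astype(np.uint8);o3=cv2.cvtColor(g,cv2.COLOR_GRAY2BGR)
for c in cv2.findContours(m,0,1)[0]:
    if cv2.contourArea(c)>500: r=cv2.minAreaRect(c);print(r,cv2.boundingRect(c));cv2.drawContours(o3,[c],-1,(0,0,255),1)
cv2.imwrite('pics/t11.png',o3)
for rr in (.165,.17):
  for u,v in((237.1,184.1),(237.1,184.6)):
    o,d=ray(T,u,v)
    def f(z):
        M=o+d*(z-o[2])/d[2]-H;return np.hypot(M@ex,M[2])-rr
    z=brentq(f,.15,.32);M=o+d*(z-o[2])/d[2]-H;print(rr,v,np.arctan2(M[2],-M@ex).round(3),(M@ey).round(4))
E
```

```text
((242.02581787109375, 234.87904357910156), (102.88972473144531, 227.42039489746094), 6.85975980758667) (192, 126, 108, 222)
0.165 184.1 0.848 0.139
0.165 184.6 0.835 0.1394
0.17 184.1 0.864 0.139
0.17 184.6 0.852 0.1394
```

View pics/t11.png

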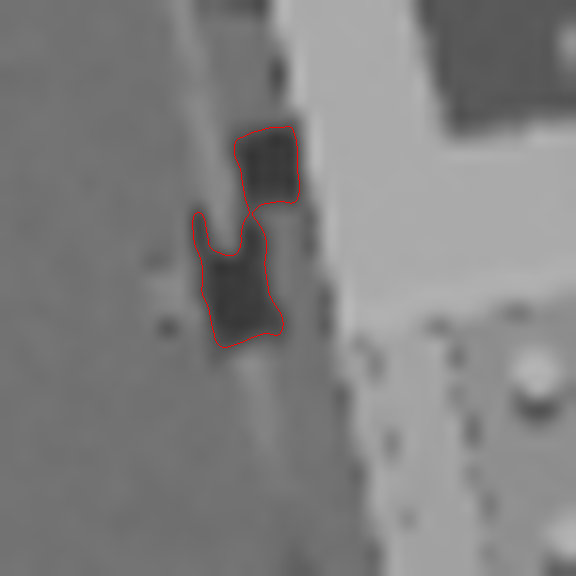

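The estimates for the mark scatter between 0.82 and 0.855, with the cover now at 0.837. There is plenty of time, so I'll lean the tool about the jaw axis. The flat pads allow this, and it brings the pointer and rider into the close wrist view.

```bash
python3 st.py; python3 plan.py .5905 -.0761 .2356 11.6 1; python3 -c "
from bench import monitor;print(monitor.get_obs()['joints'].round(2))"
```

```text
clk 13.225 x,y,z 0.1029 -0.0008 0.1392 theta 0.8367217477078014 r 0.21500787358656118 F [-5.4 -1.3  3.6] w 0.010272276223566728 rv [-1.978 -2.417  0.037]
clk 13.22 tcp [ 0.5898 -0.0762  0.2352] head 11.4 F [-5.4 -1.3  3.6] w 0.0103 dist 0.001
[-0.0, 0.0007, -0.0004] [-1.7, 0.05, -0.19]
[ 0.47  0.39 -0.6   1.65  0.24  1.2   0.02]
```

Request:
drive_tool:
  commands:
    - {"linear":[0.008,0.001,-0.001],"dr":[0,8,0],"jaw":1}
    - {"linear":[0,0,0],"dr":[0,0,0],"jaw":1}

```text
clock: 13.48
tcp_pos: [0.5903, -0.0679, 0.2366]
orientation: [-1.91, -2.331, -0.104]
contact_force: [-1.9, -5.1, 0.8]
grip_width: 0.0108
```

```bash
python3 st.py
```

```text
clk 13.475 x,y,z 0.1051 0.0073 0.1406 theta 0.8487699481555108 r 0.21523245738707367 F [-1.9 -5.1  0.8] w 0.010828640063923445 rv [-1.91  -2.331 -0.104]
```

```bash
cat > st.py <<'E'
import numpy as np
from bench import monitor
from scipy.spatial.transform import Rotation as Ro
o=monitor.get_obs();g=.056
zt=lambda rv:Ro.from_rotvec(rv).as_matrix()[:,2]
p=o['tcp_pos']-g*zt(o['orientation']);p0=np.array([.4889,-.0962,.096])-g*zt([-1.984,-2.433,.004])
d=p-p0;yw=.203
x=d[0]*np.cos(yw)+d[1]*np.sin(yw);y=-d[0]*np.sin(yw)+d[1]*np.cos(yw);z=d[2]
print('clk',round(o['clock'],2),'bar x,y,z',x.round(4),y.round(4),z.round(4),'theta',(np.arctan2(.05+z,.205-x)-np.arctan2(.05,.205)).round(4),'r',np.hypot(.05+z,.205-x).round(4),'F',o['contact_force'].round(1),'w',o['grip_width'].round(4),'tool z',zt(o['orientation']).round(3))
E
python3 st.py
```

```text
Traceback (most recent call last):
  File "st.py", line 9, in <module>
    print('clk',round(o['clock'],2),'bar x,y,z',x.round(4),y.round(4),z.round(4),'theta',(np.arctan2(.05+z,.205-x)-np.arctan2(.05,.205)).round(4),'r',np.hypot(.05+z,.205-x).round(4),'F',o['contact_force'].round(1),'w',o['grip_width'].round(4),'tool z',zt(o['orientation']).round(3))
                                                                                                                                                                                                                          ^^^^^^^^^^^^^^^^^^^^^
AttributeError: 'float' object has no attribute 'round'
```

Request:
drive_tool:
  commands:
    - {"linear":[0.008,0,0],"dr":[0,8,0],"jaw":1}
    - {"linear":[0.008,0,0],"dr":[0,8,0],"jaw":1}
    - {"linear":[0,0,0],"dr":[0,0,0],"jaw":1}

```text
clock: 13.85
tcp_pos: [0.5893, -0.0522, 0.2414]
orientation: [-1.763, -2.146, -0.357]
contact_force: [-2.8, -2.2, 1.4]
grip_width: 0.0103
```

```bash
python3 st.py; python3 - <<'E'
from h import *
import pickle
c=viewer.calibration('wrist');f=viewer.grab_frame('wrist');pickle.dump(c,open('w12.pkl','wb'));cv2.imwrite('pics/w12.png',f[:,:,::-1])
E
```

```text
Traceback (most recent call last):
  File "st.py", line 9, in <module>
    print('clk',round(o['clock'],2),'bar x,y,z',x.round(4),y.round(4),z.round(4),'theta',(np.arctan2(.05+z,.205-x)-np.arctan2(.05,.205)).round(4),'r',np.hypot(.05+z,.205-x).round(4),'F',o['contact_force'].round(1),'w',o['grip_width'].round(4),'tool z',zt(o['orientation']).round(3))
                                                                                                                                                                                                                          ^^^^^^^^^^^^^^^^^^^^^
AttributeError: 'float' object has no attribute 'round'
```

View pics/w12.png

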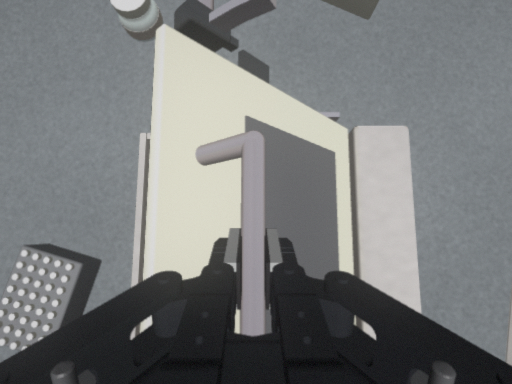

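The close view shows the rider at (205,25) with its tip near (236,44), and the pointer at (253,68). I'll zoom in.

```bash
sed -i "s/o\['grip_width'\].round(4)/round(o['grip_width'],4)/" st.py; python3 st.py; python3 - <<'E'
import cv2
im=cv2.imread('pics/w12.png')
cv2.imwrite('pics/w12c.png',cv2.resize(im[0:110,160:290],(780,660)[:2] if 0 else (709,600),interpolation=2))
E
```

```text
clk 13.9 bar x,y,z 0.1085 -0.0003 0.1407 theta 0.8631 r 0.2137 F [-2.8 -2.9  0.3] w 0.0103 tool z [-0.099  0.398 -0.912]
```

View pics/w12c.png

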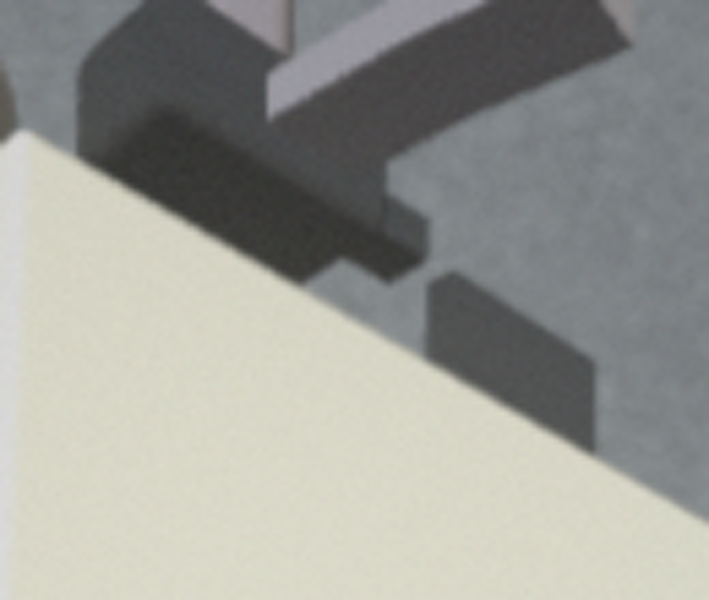

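```bash
cat > cyl.py <<'E'
from h import *
import pickle
from scipy.optimize import brentq
yw=.203;H=np.array([.691,-.056,.102]);ex=np.array([np.cos(yw),np.sin(yw),0]);ey=np.array([-np.sin(yw),np.cos(yw),0])
def th(c,u,v,rr=.17):
    o,d=ray(c,u,v)
    def f(z):
        M=o+d*(z-o[2])/d[2]-H;return np.hypot(M@ex,M[2])-rr
    z=brentq(f,.15,.32);M=o+d*(z-o[2])/d[2]-H;return np.arctan2(M[2],-M@ex).round(4),(M@ey).round(4)
E
python3 - <<'E'
from cyl import *
c=pickle.load(open('w12.pkl','rb'))
k=lambda u,v:((u+.5)*130/709-.5+160,(v+.5)*110/600-.5)
for n,a in(('ptr top',(455,270)),('ptr bot',(428,285)),('rid top',(430,252)),('rid bot',(388,282)),('rid top outb',(430,218))): print(n,th(c,*k(*a)))
# machine yaw / tool basis for small moves
from bench import monitor
from scipy.spatial.transform import Rotation as Ro
R=Ro.from_rotvec(monitor.get_obs()['orientation']).as_matrix()
print('ex in tool',(R.T@ex).round(3),'up in tool',(R.T@[0,0,1]).round(3))
E
```

```text
ptr top (np.float64(0.9073), np.float64(0.1443))
ptr bot (np.float64(0.8788), np.float64(0.1442))
rid top (np.float64(0.8808), np.float64(0.1488))
rid bot (np.float64(0.8331), np.float64(0.1479))
rid top outb (np.float64(0.8807), np.float64(0.1537))
ex in tool [ 0.01   1.    -0.017] up in tool [ 0.41  -0.02  -0.912]
```

In the close view the pointer mid-thickness is at 0.893 and the rider tip mid is at 0.857. The pointer thickness checks at 4.9 mm against 5. The cover is therefore 0.036 rad too high, and I'll lower it by that.

Request:
drive_tool:
  commands:
    - {"linear":[-0.001,-0.004,0.002],"dr":[0,0,0],"jaw":1}
    - {"linear":[0,-0.003,0.001],"dr":[0,0,0],"jaw":1}
    - {"linear":[0,0,0],"dr":[0,0,0],"jaw":1}

```text
clock: 14.28
tcp_pos: [0.5839, -0.0537, 0.2381]
orientation: [-1.767, -2.154, -0.357]
contact_force: [-2.4, -1.9, 1.2]
grip_width: 0.0103
```

```bash
cat > wl.py <<'E'
import sys
from h import *
import pickle
n=sys.argv[1];c=viewer.calibration('wrist');f=viewer.grab_frame('wrist');pickle.dump(c,open(f'w{n}.pkl','wb'));im=f[:,:,::-1]
cv2.imwrite(f'pics/w{n}c.png',cv2.resize(im[0:110,160:290],(709,600),interpolation=2))
E
python3 st.py;python3 wl.py 13;python3 st.py
```

```text
clk 14.28 bar x,y,z 0.1022 -0.0002 0.1373 theta 0.8295 r 0.2137 F [-2.4 -1.9  1.2] w 0.0103 tool z [-0.096  0.395 -0.914]
clk 14.32 bar x,y,z 0.1023 -0.0002 0.1373 theta 0.83 r 0.2137 F [-0.8 -1.4 -0.7] w 0.0103 tool z [-0.096  0.395 -0.914]
```

View pics/w13c.png

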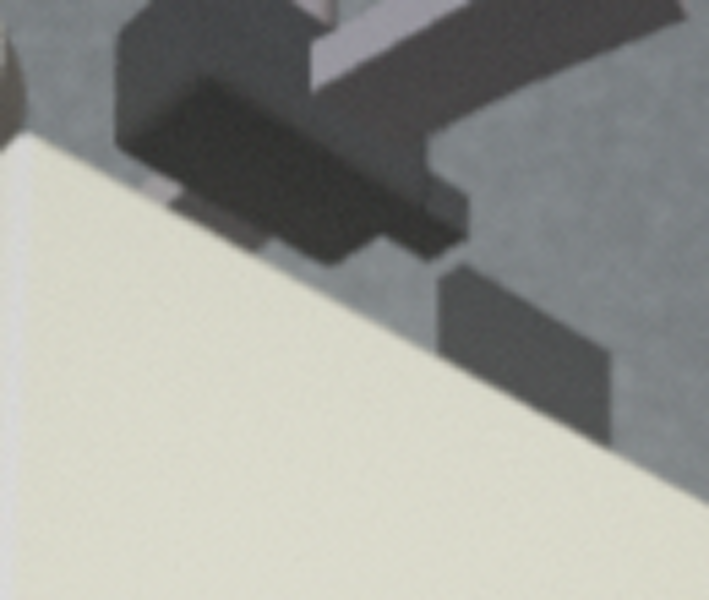

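```bash
python3 - <<'E'
from cyl import *
c=pickle.load(open('w13.pkl','rb'))
k=lambda u,v:((u+.5)*130/709-.5+160,(v+.5)*110/600-.5)
for n,a in(('ptr top',(465,263)),('ptr bot',(438,279)),('rid top',(468,238)),('rid bot',(429,262))): print(n,th(c,*k(*a)))
E
python3 st.py
```

```text
ptr top (np.float64(0.8748), np.float64(0.1445))
ptr bot (np.float64(0.8458), np.float64(0.1443))
rid top (np.float64(0.878), np.float64(0.1478))
rid bot (np.float64(0.8357), np.float64(0.1475))
clk 14.32 bar x,y,z 0.1023 -0.0002 0.1373 theta 0.83 r 0.2137 F [-0.8 -1.4 -0.7] w 0.0103 tool z [-0.096  0.395 -0.914]
```

Request:
drive_tool:
  commands:
    - {"linear":[0,0,0],"dr":[0,0,0],"jaw":1}
    - {"linear":[0,0,0],"dr":[0,0,0],"jaw":1}
    - {"linear":[0,0,0],"dr":[0,0,0],"jaw":1}
    - {"linear":[0,0,0],"dr":[0,0,0],"jaw":1}

```text
clock: 14.82
tcp_pos: [0.5841, -0.0536, 0.2383]
orientation: [-1.767, -2.155, -0.356]
contact_force: [-1.8, -1.0, 0.1]
grip_width: 0.0106
```

```bash
python3 st.py;python3 wl.py 14;python3 look.py 14;python3 st.py
```

```text
clk 14.82 bar x,y,z 0.1025 -0.0002 0.1374 theta 0.831 r 0.2137 F [-1.8 -1.   0.1] w 0.0106 tool z [-0.095  0.395 -0.914]
clk 15.32 bar x,y,z 0.1025 -0.0002 0.1374 theta 0.8309 r 0.2136 F [-1.4 -2.2 -1. ] w 0.0102 tool z [-0.095  0.395 -0.914]
```

View pics/w14c.png

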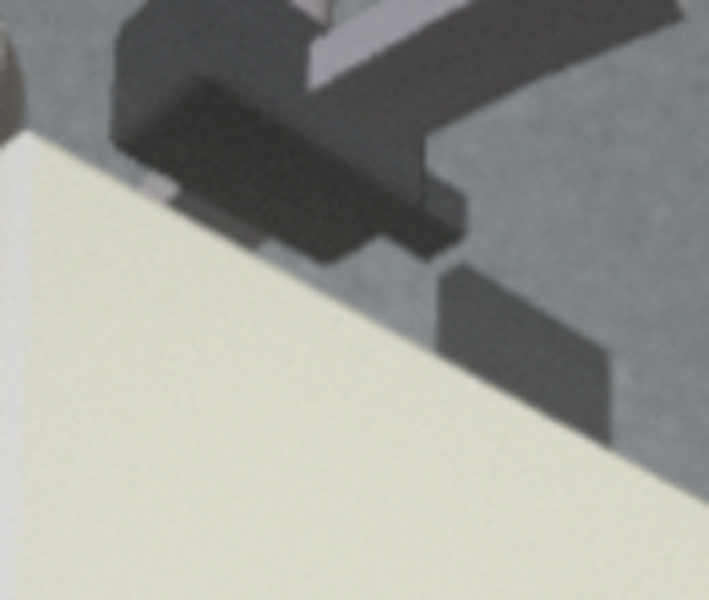

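View pics/top14.png

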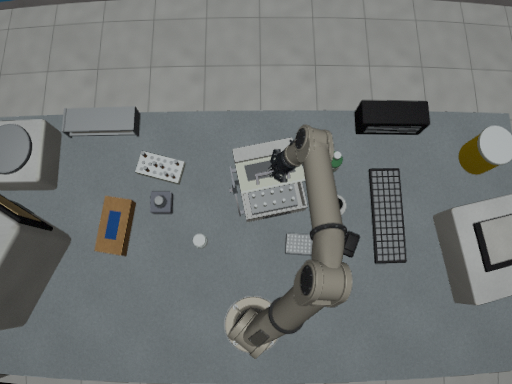

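The pointer and rider coincide to about 0.004 rad and the hold is steady. The bystanders show no visible change from the first top view, so I'm handing in.

```bash
python3 -c "
from bench import job;print(job.hand_in())"; python3 st.py
```

```text
the job is handed in; nothing more can be done
None
the job is handed in; nothing more can be done
```

I pushed the release plunger fully down with the cover shut. Then I took the bar handle, raised the cover to the rider and handed the job in while still holding it, at about 15.3 s of the 53 s allowed.

**Plunger:** it went down about 15 mm, the force rose sharply at the stop, and the pictures showed it seated. My last press was harder than needed: the wrist force touched about 100 N, within the 120 N limit.

**Cover angle:** the close wrist view put the pointer at 0.860 and the rider tip at 0.857, so they agree to about 0.004 rad. From the arm's position the cover was at 0.83 rad, and it kept steady over the last second.

**Surroundings:** the last top view showed the bystanders it could see unmoved. The arm partly hid the mixer, mouse and bottle in that view. The rider was not touched.

**Checks that disagreed:**
- **Fingertips:** they were about 37 mm short of the reported TCP. I found this from contact and the pictures, and allowed for it.
- **Mark angle:** estimates from the distant cameras scattered by about 0.02 rad. I leaned the tool about 24° to get the close view, used that as the final measure, and handed in with the tool still leaning.

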